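# Show the decaf dose tube to the code scanner

## Robot

A 6-joint arm with a two-finger parallel gripper is mounted at the origin on the work surface; the furniture and walls round the work are solid. World frame = base frame: x ahead of the robot, y to its left, z up, the work surface at z = 0. Lengths are in m, angles in rad, forces in N, time in s.
With the tool pointing down it reaches from about 0.3 to 1 m from the base axis. Payload 5.1 kg.
Tool frame: the origin (TCP) lies midway between the tips of the shut fingers; the grasp point (between the pads) lies robot.pinch_z behind it (robot.pinch_z is the distance from the TCP to the grasp point, in m); z points along the fingers, y is the direction in which the jaws open and shut (so a half turn about z gives the same grasp; the last joint's range is limited). The gripper opens to 95 mm and grips with 3 to 60 N. Pads are 20 mm wide; open, the fingers measure 119 mm over their backs; the gripper's body (75 mm by 180 mm) begins 59 mm behind the grasp point.
Start: joints at [-1.413, 0.124, 1.65, -0, 1.367, -0.083], TCP at [0.155, -0.631, 0.194] pointing down, gripper open.
Joint ranges: [-2.61, 2.61], [-1.02, 2.33], [0.03, 2.71], [-1.35, 4.49], [0.32, 2.68], [-2.91, 2.91]. Speed limits (rad/s): [2.57, 2.57, 3.14, 3.14, 3.14, 3.14].

## Interface

Orientations are given as a rotation vector (axis times angle).
In Python, from rig import robot gives the robot as it stands.
- The arm moves only by the shell command python3 -m pendant 'ROWS' [FORCE]. ROWS is JSON, a list that holds one entry, the list of rows, each a list of 5 numbers: the shift along the world's x, y, z in cm, then the turn about the world's z in degrees, then the opening, from 0 (shut) to 1 (fully open). In form: [[[x, y, z, turn, claw], ...]]. A call has 1 to 8 rows; each row is the pose to reach, as a shift and turn from the pose commanded when the call began; what a row does not reach only later rows make up. A row lasts 1/12 s, in which the tool goes at most 41.7 mm and 7.16 degrees, less where a joint would pass 70% of its speed; a pose out of reach is approached as far as the arm can. A call with a gripper value outside its range is refused whole. The fingers move at their own pace and stop on an object; FORCE is the grip in N (left out, the last holds). Time passes only in rows, so rows that repeat a pose let the fingers close. It gives the time, the measured TCP pose, the force and the opening at its end, in the units of the state.
- robot.state(): the state, without advancing time (a new reading comes with each control period).
- robot.capture(name): name is "scene" or "top"; returns the picture (384x512x3 uint8, red, green, blue); there is no depth.
- robot.camera_model(name): a dict with "mtx" (3x3 intrinsics, pixels), "rvec" (rotation vector, rad) and "tvec" (3), from world to camera coordinates, as OpenCV has them. Camera axes: x right, y down, z forward; pixel columns grow to the right and rows downward; lengths in m; the calibration is good to about 2 mm. A picture is of the moment at which its call begins. camera_model takes no time and is no camera call.
- robot.hand_in(): hands the job in, once; it reports no verdict.
Trained networks look in the newest picture that a camera, given by its name, has taken for a name from the list of things; names that differ only in an ending like _2 or _b are one class to them, and where a whole thing is asked for, a point or a joint stands for the part that bears it (a point fixed in the world has none). Each returns a list of dicts, best first, with "score" (0 to 1); they miss things now and then, are a little off and sometimes report something else, mostly with a low value. They report only what shows in the picture. A call takes as long as a camera call. They do not tell look-alikes from the thing itself.
- robot.masks_of(camera, thing): "pixels" (384x512 bool, what is visible of it) and "extent" ([left, top, width, height] in pixels, round what is visible of it).
- robot.landmark_of(camera, thing): "uv" ([column, row] in pixels: a listed point, or the origin of a listed thing).
The state is a dict: "t": time; "joint_positions": joint angles; "dq": joint speeds; "tau": joint torques, N m; "ee_pos": TCP position; "tool_rot": TCP orientation; "ft_force": force on the tool from outside, world axes, zero at the start; "torque": the same for the moment, N m; "width": finger opening in m.
Only numpy, scipy, OpenCV 4.12 (cv2) and the standard library are available. Lean on these libraries where they do the work, as an engineer would, in place of code of your own. Each camera call takes 0.05 s, during which the arm holds its last target.

## Task

Turn the dose carousel until the tube with the ball-topped cap, the decaf, clicks in at the opening of the retaining rail, and lift it out there; the other tubes stay in their cups. Hold it up to the code scanner, right way up, its code label centred in front of the scanner window, square to it and about 12 cm away. Finish while holding it still there: do not put it down or let go, do not touch the scanner, and leave everything else on the worktop where it stands.

Things in the scene. Friction and masses are not known exactly. Their poses are not given: they have to be found in the camera images.
- carousel: Fixed base of the dose carousel: dark round plate 236 mm across; origin at the centre of its underside, on the turning axis, z up. A flat steel retaining rail (inner radius 98.5 mm, outer 115 mm, 102 to 106 mm high, on thin posts) overlaps the tubes' shoulders. It is cut away 25 degrees either side of the front (-x): only there can a tube be lifted out.
- carousel_gate (a point): Point of the carousel's opening: on the fixed base, at the front (-x of the base), 82 mm from the turning axis, 24 mm above the worktop. The foot centre of a tube that has clicked in at the opening stands here.
- carousel_drum (a joint): Angle of the carousel's drum about the base's vertical axis, rad, counter-clockwise from above positive, 0 at the start, no end stops. Clicks every 60 degrees (1.047): resistance up to 0.17 N m; let go within 20 degrees of a click it goes there by itself, to within 2 degrees. Six cups, centres 82 mm from the axis, floor 24 mm and rim 51 mm above the worktop, 0.8 mm play; the tubes turn with it.
- knob_grip (a point): Middle of the carousel's wooden bar knob, on the turning axis, 138 mm above the worktop; it turns with the drum, and its frame is the drum's. The bar is 14 mm wide along its x, 52 mm long along its y and 30 mm high, from 121 to 151 mm above the worktop. The nearest caps are 68 mm from the axis and at most 134 mm high.
- ball_tube: Decaf dose tube, loose, 110 mm high, 0.1 to 0.21 kg: steel body 46 mm wide, 74 mm high; round wooden cap 28 mm wide, straight from 76.5 to 96 mm above the foot, then a half-ball. Origin at the foot's centre, z towards the cap, code label on its -x side. Starts in the cup 60 degrees left or right of the opening, label within 40 degrees of the carousel's front.
- ball_tube_label (a point): Centre of the decaf tube's white code label (36 mm square, black and white code), on the tube's -x side, 23.5 mm from its axis and 52 mm above its foot. The label's outward direction is the tube's -x.
- ball_tube_axis (a point): Point on the decaf tube's axis at the height of the label, 52 mm above the foot.
- ball_tube_cap (a point): Point on the decaf tube's axis in the middle of the straight part of the cap, 87 mm above the foot: where to grip it, from above, across 28 mm.
- flat_tube_a: Dose tube as the decaf one but with a flat-topped cap, 96 mm high in all. Origin at the centre of the foot. Four of these stand in the carousel; they stay in their cups.
- flat_tube_b: Another flat-capped dose tube, the one at the opening at the start.
- flat_tube_c: Another flat-capped dose tube.
- flat_tube_d: Another flat-capped dose tube.
- scanner: Fixed code scanner: black round foot 100 mm across, bent neck and a grey head 74 mm wide, about 0.34 m high. Origin at the centre of the underside, z up; it looks towards its own -x and 30 degrees downwards.
- scanner_head: Head of the scanner, fixed. Origin at its window's centre, 60 mm before the foot's centre, 285 mm above the worktop. It looks along its own -x, 30 degrees below level; y is level, z is its up. A tube held right has its z along this z and its -x (label) along this +x: it leans 30 degrees back, cap away from the scanner.
- scan_point (a point): Point 120 mm out from the window centre along the scanner's line of sight, where the label's centre belongs.
- leveller: Bystander: flat round coffee leveller with a black collar, 63 mm wide, 36 mm high. Origin at the foot.
- sanitiser: Bystander: small white bottle, 39 mm wide, 92 mm high. Origin at the foot.
There are look-alikes about, which are no part of the job. Leave any orange or red look-alike of the flat_tube_d alone.

How it is judged:
By the outcome, as a careful person would: the job done as asked, in the order asked, and still so for the second after the job is handed in, while the arm keeps its last pose, push and grip.
It also fails if it takes over 51 s, if anything falls off the work surface, if the arm or the gripper's body presses on something with over 40 N, if the wrist force passes 120 N, or if a joint passes its speed limit or range.

## Working session

There is one attempt and no reset: what is moved stays moved. The work goes in short steps, Python scripts to look and compute and a shell command to move; the robot and the scene stay as the last step left them, time stands still between calls to the robot, and variables do not carry over. Pictures are saved under pics/ and viewed, and the job is handed in when it is done.

```bash
ls -la; mkdir -p pics
python3 - <<'E'
from rig import robot
import cv2,numpy as np
print([a for a in dir(robot) if a[0]!='_'], robot.pinch_z)
print(robot.state())
for n in("scene","top"):
    im=robot.capture(n); cv2.imwrite(f'pics/{n}0.png',cv2.resize(im[:,:,::-1],None,fx=1.5,fy=1.5))
    m=robot.camera_model(n);print(n,m)
    for th in ["carousel","carousel_gate","knob_grip","ball_tube","ball_tube_label","ball_tube_cap","flat_tube_a","scanner","scanner_head","scan_point","leveller","sanitiser"]:
        print(th,[(np.round(d['uv'],1).tolist(),round(d['score'],2)) for d in robot.landmark_of(n,th)])
E
```

```text
total 12
drwxr-xr-x  3 agent agent 4096 Dec  7 14:21 .
drwxr-xr-x 23 root  root  4096 Dec  7 14:21 ..
drwxr-xr-x  2 agent agent 4096 Dec  7 14:21 pics
['MotionError', 'camera_model', 'capture', 'hand_in', 'landmark_of', 'masks_of', 'pinch_z', 'state'] 0.0188
{'t': 0.0, 'joint_positions': array([-1.41262196e+00,  1.24518362e-01,  1.65165227e+00, -3.65488958e-06,
        1.36752403e+00, -8.26367943e-02]), 'dq': array([-0.00018032,  0.00136959, -0.00027086, -0.00044235, -0.00086877,
        0.00047521]), 'tau': array([ 9.67007072e-04, -4.17604887e+01, -3.59932709e+01,  7.73567241e-02,
        4.90213127e-02, -1.59210663e-04]), 'ee_pos': array([ 0.15485782, -0.63057725,  0.19279138]), 'tool_rot': array([-3.11676221e+00, -3.77100837e-01,  1.30207087e-04]), 'ft_force': array([-0.54421394,  0.07152577, -0.40455494]), 'torque': array([ 0.03608715, -0.03136035,  0.04526933]), 'width': 0.09535483360094936}
scene {'mtx': array([[456.66197917,   0.        , 258.01219415],
       [  0.        , 456.66197917, 189.23993958],
       [  0.        ,   0.        ,   1.        ]]), 'rvec': array([ 0.970
[... 876 characters left out ...]
20546308, -2.00024875,  0.22263646]), 'tvec': array([-0.02916822,  0.54931902,  1.04734846])}
carousel [([299.8, 190.7], 0.65)]
carousel_gate [([302.3, 218.3], 0.64), ([299.2, 189.5], 0.16)]
knob_grip []
ball_tube [([323.9, 204.6], 0.67), ([328.0, 200.9], 0.22)]
ball_tube_label [([328.4, 210.3], 0.67)]
ball_tube_cap [([330.9, 197.2], 0.82)]
flat_tube_a [([259.1, 254.2], 0.79), ([228.0, 255.4], 0.79), ([277.4, 183.6], 0.74), ([323.4, 178.3], 0.69), ([308.0, 218.6], 0.62), ([279.0, 208.5], 0.45)]
scanner [([204.1, 146.3], 0.84)]
scanner_head [([197.4, 129.8], 0.96), ([203.5, 143.8], 0.36)]
scan_point []
leveller [([330.6, 261.6], 0.78)]
sanitiser [([306.9, 219.4], 0.6), ([219.8, 230.1], 0.56)]
```

```bash
python3 -m pendant --help 2>&1 | head -40
```

```text
invalid input: not JSON, or not a number
```

View pics/scene0.png

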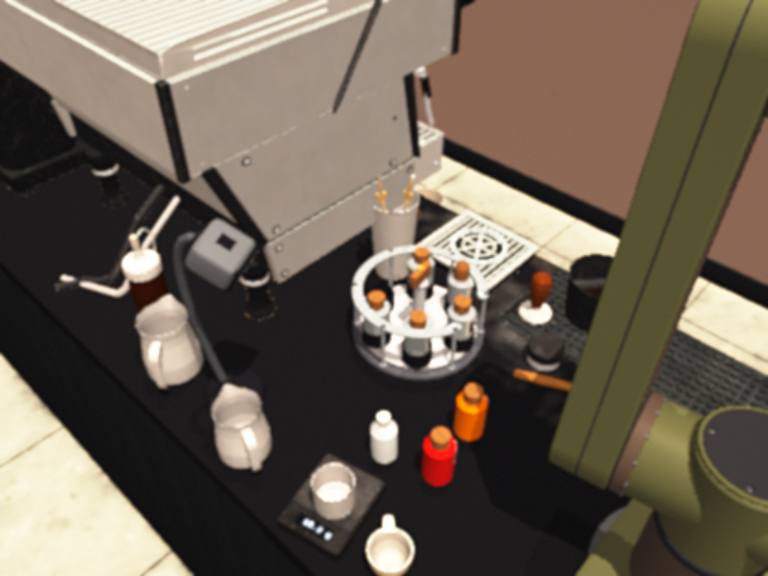

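View pics/top0.png

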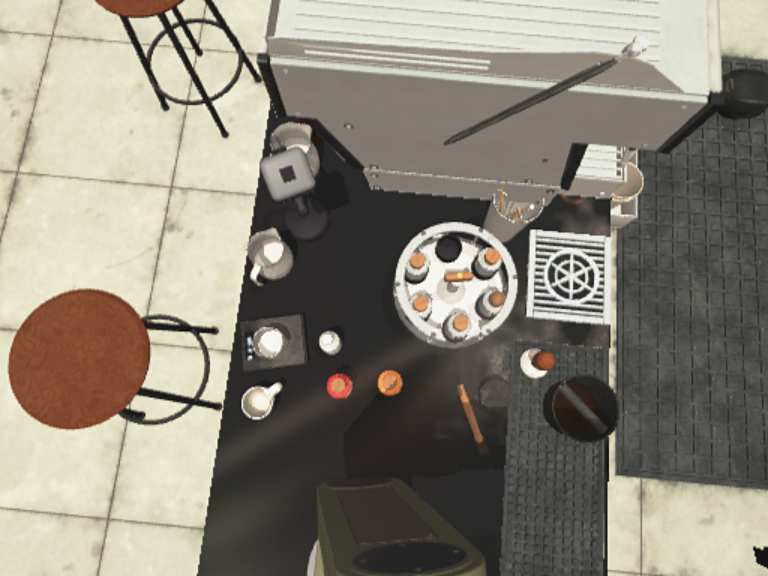

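```bash
cat > h.py <<'E'
from rig import robot
import cv2,numpy as np
from scipy.spatial.transform import Rotation as R
def cam(n):
    m=robot.camera_model(n);return np.array(m['mtx']),R.from_rotvec(np.ravel(m['rvec'])).as_matrix(),np.ravel(m['tvec'])
def ray(n,uv):
    K,Rm,t=cam(n);o=-Rm.T@t;d=Rm.T@np.linalg.solve(K,[uv[0],uv[1],1]);return o,d/np.linalg.norm(d)
def onz(n,uv,z):
    o,d=ray(n,uv);return o+d*(z-o[2])/d[2]
def proj(n,P):
    K,Rm,t=cam(n);q=K@(Rm@np.asarray(P,float)+t);return q[:2]/q[2]
def tri(uvs):
    A=np.zeros((3,3));b=np.zeros(3)
    for n,uv in uvs.items():
        o,d=ray(n,uv);M=np.eye(3)-np.outer(d,d);A+=M;b+=M@o
    return np.linalg.solve(A,b)
def crop(n,c,w,f,name,im=None):
    im=robot.capture(n) if im is None else im
    x,y=int(c[0]),int(c[1]);s=im[max(0,y-w):y+w,max(0,x-w):x+w,::-1]
    cv2.imwrite('pics/'+name,cv2.resize(s,None,fx=f,fy=f,interpolation=cv2.INTER_CUBIC));return im
E
python3 - <<'E'
from h import *
np.set_printoptions(precision=4,suppress=True)
S='scene';T='top'
print('carousel',onz(S,(281.9,219.2),0),onz(T,(299.8,190.7),0))
print('gate',onz(S,(304.2,229.3),.024),onz(T,(302.3,218.3),.024))
print('knob',onz(S,(279.5,181.4),.138))
print('knob top px(458,277)/1.5',onz(T,(305.3,184.6),.151))
print('ballcap',tri({S:(304.9,181.1),T:(330.9,197.2)}),onz(T,(330.9,197.2),.111),onz(S,(304.9,181.1),.111))
print('label',tri({S:(314.5,194.9),T:(328.4,210.3)}))
print('foot',onz(T,(323.9,204.6),.024),onz(S,(303.1,206.4),.024))
print('flats',[onz(T,u,.024)[:2] for u in [(277.4,183.6),(323.4,178.3),(308,218.6),(279,208.5)]])
print('scanner',onz(S,(157.4,258.2),0),onz(T,(204.1,146.3),0))
print('head',onz(S,(163.2,179.4),.285),onz(T,(197.4,129.8),.285),tri({S:(163.2,179.4),T:(197.4,129.8)}))
a=crop(T,(302,190),48,8,'ct.png'); b=crop(S,(280,200),60,8,'cs.png')
crop(T,(205,135),40,8,'st.png',a); crop(S,(150,210),70,6,'ss.png',b)
E
```

```text
carousel [ 0.5457 -0.119   0.    ] [ 0.5601 -0.1099  0.    ]
gate [ 0.4655 -0.113   0.024 ] [ 0.4715 -0.121   0.024 ]
knob [ 0.5529 -0.1096  0.138 ]
knob top px(458,277)/1.5 [ 0.5457 -0.108   0.151 ]
ballcap [ 0.5286 -0.187   0.1042] [ 0.5261 -0.1864  0.111 ] [ 0.5253 -0.18    0.111 ]
label [ 0.495  -0.1876  0.0761]
foot [ 0.5193 -0.1829  0.024 ] [ 0.521  -0.1771  0.024 ]
flats [array([ 0.5703, -0.0377]), array([ 0.6007, -0.1766]), array([ 0.4723, -0.138 ]), array([ 0.4942, -0.049 ])]
scanner [0.6824 0.1966 0.    ] [0.6742 0.204  0.    ]
head [0.6213 0.1786 0.285 ] [0.6238 0.1762 0.285 ] [0.6248 0.1767 0.2818]
```

View pics/ct.png

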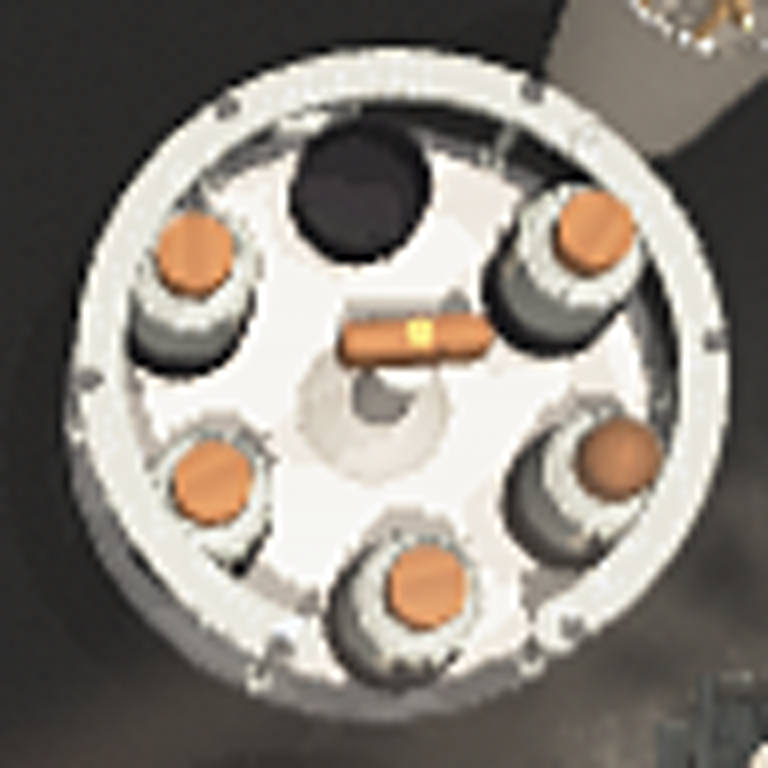

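View pics/cs.png

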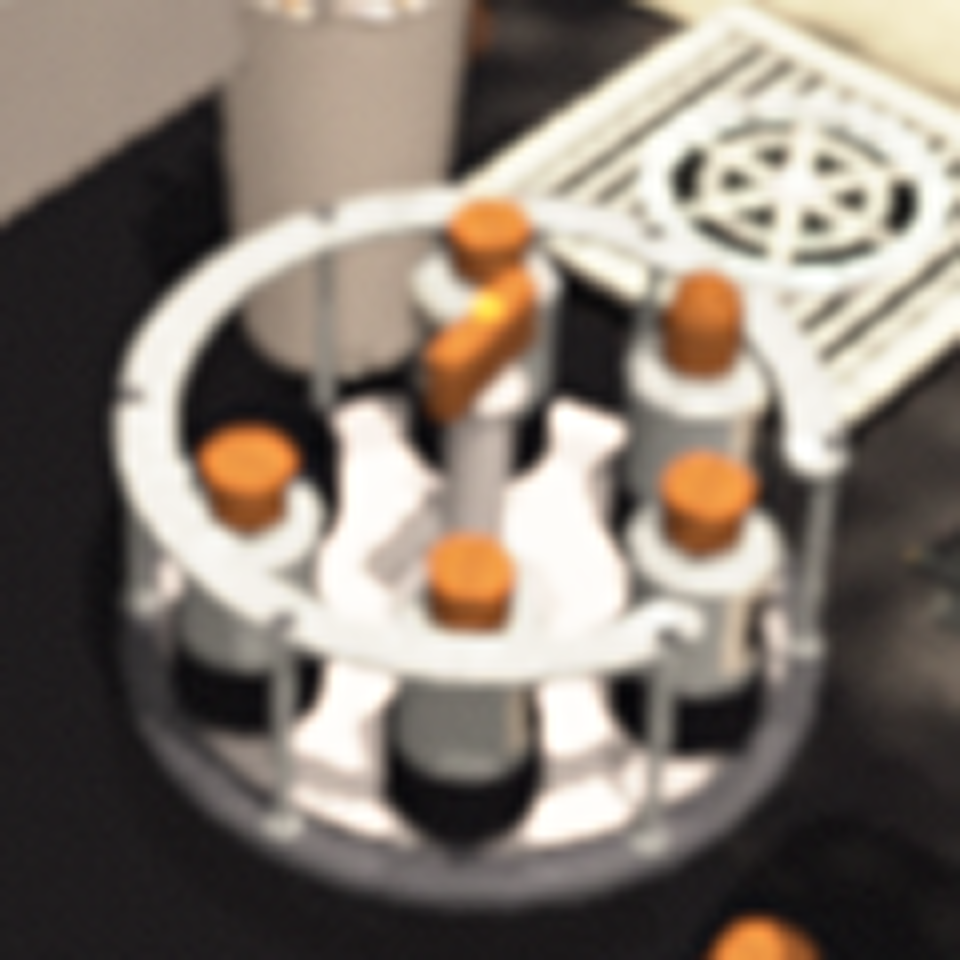

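View pics/st.png

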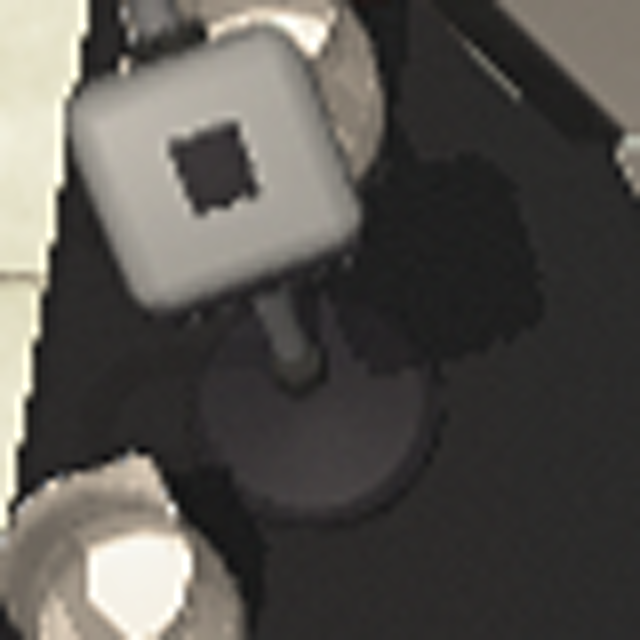

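View pics/ss.png

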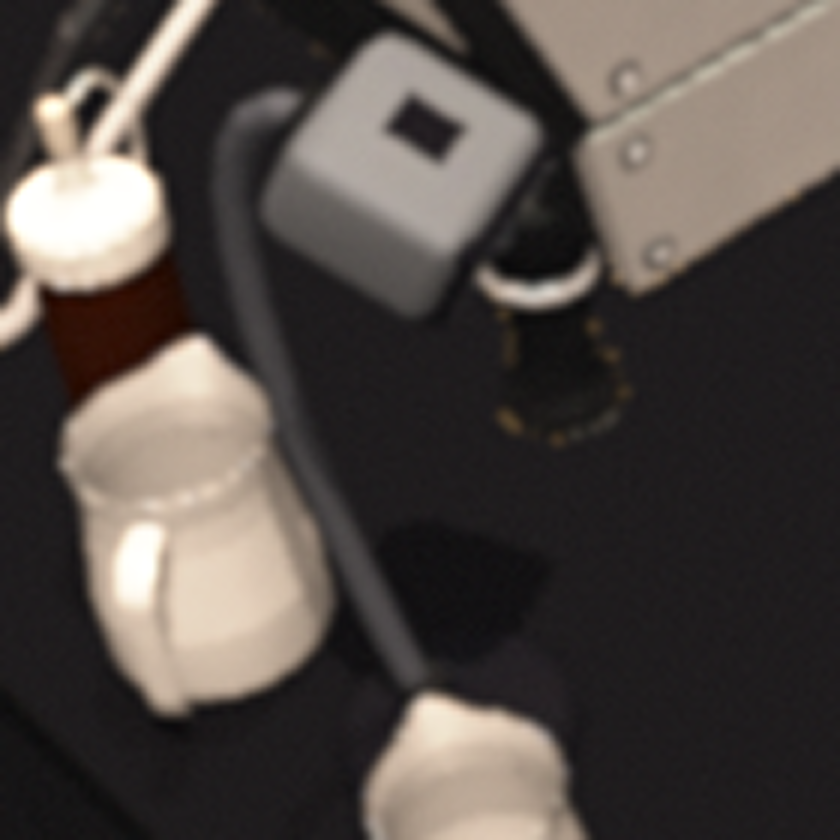

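```bash
cat > fit.py <<'E'
from h import *
from scipy.optimize import minimize
ims={n:robot.capture(n) for n in('top','scene')}
np.save('/tmp/t.npy',ims['top']);np.save('/tmp/s.npy',ims['scene'])
g={n:cv2.GaussianBlur(i.min(2).astype(np.float32),(0,0),.7) for n,i in ims.items()}
th=np.radians(np.arange(0,360,3))
def samp(n,c,r,z,th=th):
    P=np.c_[c[0]+r*np.cos(th),c[1]+r*np.sin(th),np.full(len(th),z)]
    uv=np.array([proj(n,p) for p in P],np.float32)
    return cv2.remap(g[n],uv[:,:1],uv[:,1:],cv2.INTER_LINEAR).ravel()
def cost(c,ns):
    v=0
    for n in ns:
        v+=np.mean(np.clip(samp(n,c,.107,.106),0,170))+.5*np.mean(np.clip(samp(n,c,.112,.106),0,170))+.5*np.mean(np.clip(samp(n,c,.102,.106),0,170))-np.mean(np.clip(samp(n,c,.120,.106),0,170))-np.mean(np.clip(samp(n,c,.0935,.106),0,170))
    return -v
for ns in(['top'],['scene'],['top','scene']):
    best=min(((cost((x,y),ns),x,y) for x in np.arange(.535,.567,.004) for y in np.arange(-.13,-.095,.004)))
    r=minimize(cost,best[1:],args=(ns,),method='Nelder-Mead',options=dict(xatol=2e-4));print(ns,r.x,r.fun)
c=r.x
a=np.arange(0,360,5)
print('rail by angle',[(int(k),int(v)) for k,v in zip(a,samp('top',c,.107,.105,np.radians(a))) if 140<=k<=260])
for n in ims:
    o=cv2.resize(ims[n][:,:,::-1],None,fx=4,fy=4,interpolation=cv2.INTER_CUBIC)
    for r in(.0985,.115):
        for t in th: cv2.circle(o,tuple(int(4*q+2) for q in proj(n,(c[0]+r*np.cos(t),c[1]+r*np.sin(t),.106))),1,(0,0,255),-1)
    u=proj(n,(*c,.106))*4;x,y=int(u[0]),int(u[1]);cv2.imwrite(f'pics/fit_{n}.png',o[y-290:y+290,max(0,x-300):x+300])
E
python3 fit.py
python3 - <<'E'
from h import *
s=robot.state();print(R.from_rotvec(s['tool_rot']).as_matrix().round(3))
for n in('scene','top'):
    K,Rm,t=cam(n);print(n,(-Rm.T@t).round(3))
E
```

```text
[[ 0.971  0.238 -0.   ]
 [ 0.238 -0.971  0.   ]
 [ 0.    -0.    -1.   ]]
scene [0.005 0.56  0.893]
top [0.313 0.007 1.141]Traceback (most recent call last):
  File "fit.py", line 17, in <module>
    best=min(((cost((x,y),ns),x,y) for x in np.arange(.535,.567,.004) for y in np.arange(-.13,-.095,.004)))
  File "fit.py", line 17, in <genexpr>
    best=min(((cost((x,y),ns),x,y) for x in np.arange(.535,.567,.004) for y in np.arange(-.13,-.095,.004)))
               ~~~~^^^^^^^^^^
  File "fit.py", line 14, in cost
    v+=np.mean(np.clip(samp(n,c,.107,.106),0,170))+.5*np.mean(np.clip(samp(n,c,.112,.106),0,170))+.5*np.mean(np.clip(samp(n,c,.102,.106),0,170))-np.mean(np.clip(samp(n,c,.120,.106),0,170))-np.mean(np.clip(samp(n,c,.0935,.106),0,170))
                       ~~~~^^^^^^^^^^^^^^^
  File "fit.py", line 9, in samp
    uv=np.array([proj(n,p) for p in P],np.float32)
                 ~~~~^^^^^
  File "h.py", line 11, in proj
    K,Rm,t=cam(n);q=K@(Rm@np.asarray(P,float)+t);return q[:2]/q[2]
           ~~~^^^
  File "h.py", line 5, in cam
    m=robot.camera_model(n);return np.array(m['mtx']),R.from_rotvec(np.ravel(m['rvec'])).as_matrix(),np.ravel(m['tvec'])
ValueError: time passes only in moves, steps and waits
```

```bash
python3 - <<'E'
import re
s=open('h.py').read()
s=s.replace("def cam(n):","import functools\n@functools.lru_cache\ndef cam(n):")
open('h.py','w').write(s)
f=open('fit.py').read()
f=f.replace("ims={n:robot.capture(n) for n in('top','scene')}\nnp.save('/tmp/t.npy',ims['top']);np.save('/tmp/s.npy',ims['scene'])","import os\nif not os.path.exists('/tmp/t.npy'):\n    np.save('/tmp/t.npy',robot.capture('top'));np.save('/tmp/s.npy',robot.capture('scene'))\nims={'top':np.load('/tmp/t.npy'),'scene':np.load('/tmp/s.npy')}")
open('fit.py','w').write(f)
E
python3 fit.py
```

```text
['top'] [ 0.5498491 -0.1093283] -145.64837646484375
['scene'] [ 0.55180503 -0.11030092] -85.96855163574219
['top', 'scene'] [ 0.55023151 -0.1091519 ] -230.39154052734375
rail by angle [(140, 224), (145, 224), (150, 225), (155, 228), (160, 198), (165, 216), (170, 181), (175, 73), (180, 129), (185, 129), (190, 146), (195, 186), (200, 207), (205, 205), (210, 189), (215, 191), (220, 219), (225, 229), (230, 224), (235, 224), (240, 221), (245, 221), (250, 224), (255, 225), (260, 222)]
```

View pics/fit_top.png

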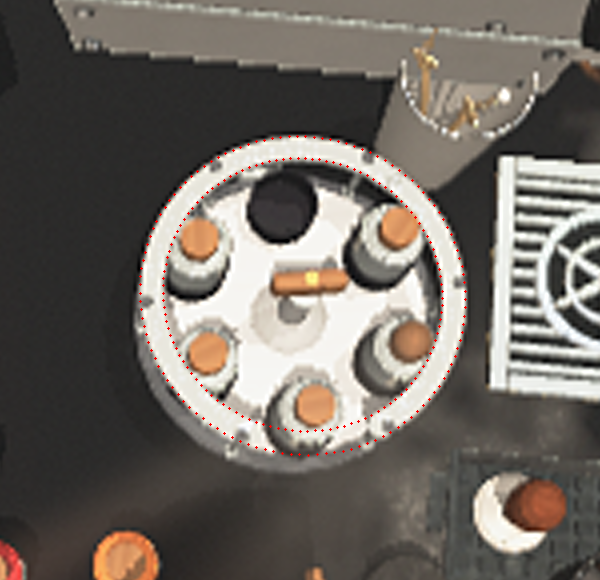

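View pics/fit_scene.png

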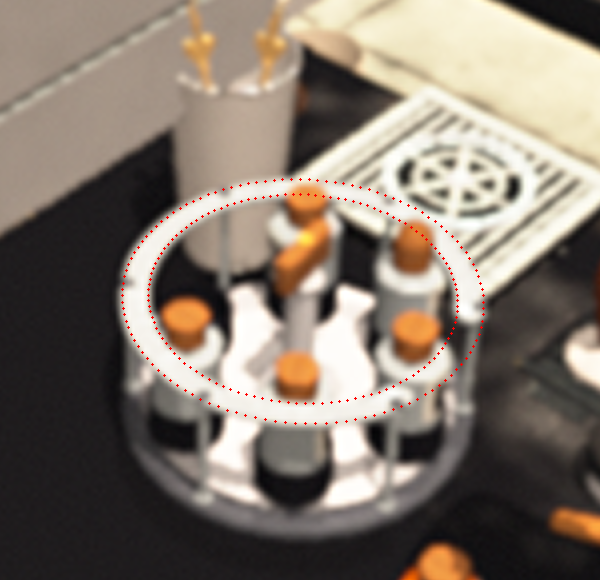

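Run:
```python
from h import *
c=np.array([.5500,-.1093])
def ang(uv,z): 
    p=onz('top',uv,z)[:2]-c;return np.round(np.degrees(np.arctan2(p[1],p[0])),1),np.round(np.hypot(*p),4)
f=lambda x,y:(254+x/8-.5,142+y/8-.5)
for p in[(195,253),(212,482),(428,587),(595,232)]: print('flat',ang(f(*p),.120))
print('ball',ang(f(620,458),.130))
print('knob ends',onz('top',f(340,345),.146),onz('top',f(490,335),.146))
x0,y0=[int(v) for v in proj('top',(*c,.106))*4]
for p in[(240,436),(232,452),(390,425),(367,436)]: print('rail',ang(((p[0]+x0-300)/4-.5,(p[1]+y0-290)/4-.5),.106))
a=crop('top',(329,205),20,15,'lt.png',np.load('/tmp/t.npy')); crop('scene',(310,200),30,12,'ls.png',np.load('/tmp/s.npy'))
```

```text
flat (np.float64(69.7), np.float64(0.0817))
flat (np.float64(129.3), np.float64(0.0826))
flat (np.float64(-171.1), np.float64(0.0824))
flat (np.float64(-51.6), np.float64(0.0801))
ball (np.float64(-113.5), np.float64(0.0807))
knob ends [ 0.54428818 -0.08336889  0.146     ] [ 0.55276526 -0.13391205  0.146     ]
rail (np.float64(161.3), np.float64(0.1114))
rail (np.float64(161.0), np.float64(0.1239))
rail (np.float64(-142.6), np.float64(0.1106))
rail (np.float64(-151.9), np.float64(0.11))
```

View pics/ls.png

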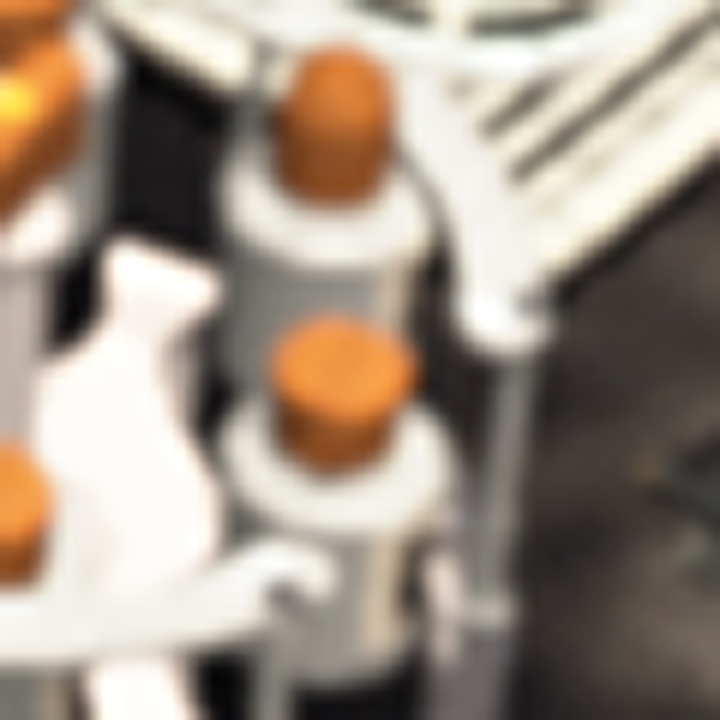

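View pics/lt.png

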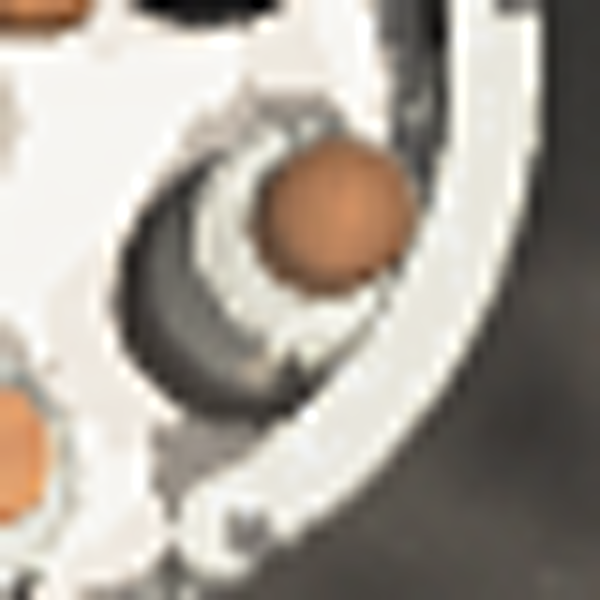

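Run:
```python
from h import *
print('stirrer rim',tri({'top':(345,136.5),'scene':(264.5,139)}), 'base',onz('scene',(263,183),0))
print('stirrer tips',tri({'top':(355,128),'scene':(274,122)}))
print('machine corner',onz('scene',(185,189),0.0), tri({'top':(247,126),'scene':(185,186)}))
for z in(0,.1,.2,.3,.4): print(z,onz('top',(247,126),z),onz('top',(370,132),z))
for t,c in(((250,110),(185,186)),((179,43),(105,55))): print(tri({'top':t,'scene':c}))
```

```text
stirrer rim [ 0.69608778 -0.209924    0.14452   ] base [ 0.68375375 -0.19293819  0.        ]
stirrer tips [ 0.69315322 -0.22898784  0.1964532 ]
machine corner [ 8.30449698e-01 -1.72148190e-02 -1.11022302e-16] [0.70223021 0.06815672 0.14464076]
0 [0.75591182 0.07507367 0.        ] [ 0.77469355 -0.3210511   0.        ]
0.1 [0.71710798 0.06914611 0.1       ] [ 0.7342433  -0.29225439  0.1       ]
0.2 [0.67830414 0.06321854 0.2       ] [ 0.69379306 -0.26345768  0.2       ]
0.3 [0.63950031 0.05729098 0.3       ] [ 0.65334282 -0.23466097  0.3       ]
0.4 [0.60069647 0.05136342 0.4       ] [ 0.61289258 -0.20586426  0.4       ]
[0.74651635 0.05614384 0.11804563]
[0.70728397 0.19000553 0.52489246]
```

```bash
python3 -m pendant '[[[2,2.6,1,6,0.5],[4.4,5.8,2,13,0.5],[6.8,9,3,20,0.5],[9.2,12.2,3,27,0.5],[11.6,15.4,3,34,0.5],[14,18.6,3,41,0.5],[16.4,21.8,3,48,0.5],[18.8,25,3,55,0.5]]]' 20
python3 -m pendant '[[[2.4,3.2,0,7,0.5],[4.8,6.4,0,14,0.5],[7.2,9.6,0,21,0.5],[9.6,12.8,0,28,0.5],[12,16,0,30.5,0.5],[14.4,19.2,0,30.5,0.5],[17,22.6,0,30.5,0.5],[19,25.6,0,30.5,0.5]]]' 20
```

```text
t: 2.17
ee_pos: [0.3437, -0.3796, 0.2243]
tool_rot: [2.587, 1.782, 0.0]
ft_force: [0.8, -1.3, 0.5]
width: 0.0496
t: 2.83
ee_pos: [0.5342, -0.1231, 0.2244]
tool_rot: [2.033, 2.394, 0.001]
ft_force: [0.7, 0.4, 0.6]
width: 0.0475
```

```bash
python3 -m pendant '[[[1.6,1.4,-1,0,0.5],[1.6,1.4,-4,0,0.5],[1.6,1.4,-7,0,0.5],[1.6,1.4,-9.2,0,0.5],[1.6,1.4,-10.2,0,0.5],[1.6,1.4,-10.2,0,0.5]]]' 20
python3 - <<'E'
from h import *
print(robot.state()['tool_rot'],robot.state()['joint_positions'].round(2))
crop('scene',(280,180),75,5,'k1.png')
E
```

```text
t: 3.33
ee_pos: [0.5469, -0.1106, 0.1189]
tool_rot: [-2.031, -2.39, 0.004]
ft_force: [0.7, 0.3, 0.2]
width: 0.048
[-2.03060113 -2.3902107   0.00362689] [-0.3  -0.02  1.93 -0.    1.24 -0.46]
```

View pics/k1.png

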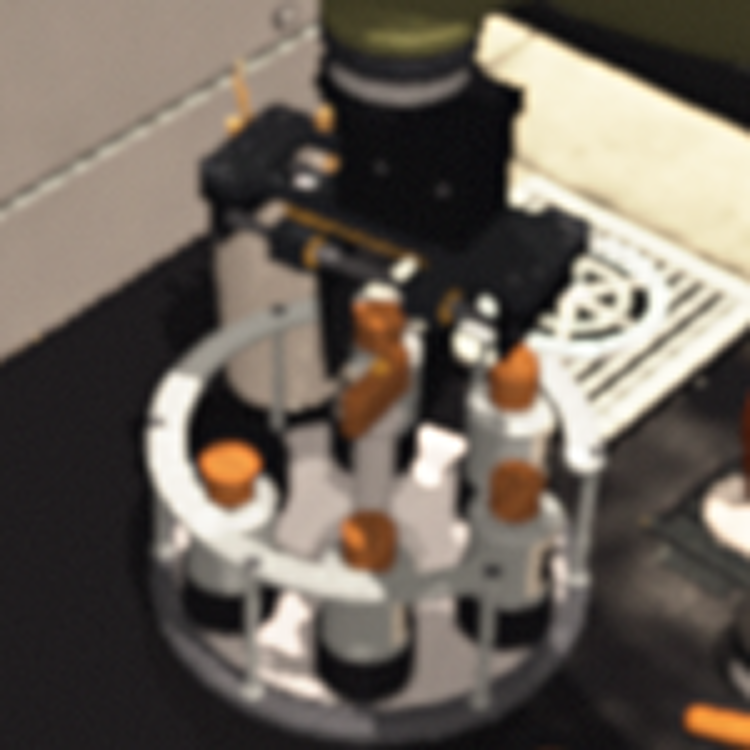

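```bash
python3 -m pendant '[[[0.2,0,0,0,0],[0.2,0.1,0,0,0],[0.2,0.1,0,0,0],[0.2,0.1,0,0,0],[0.2,0.1,0,0,0]]]' 40
python3 -m pendant '[[[0,0,0,-7,0],[0,0,0,-14,0],[0,0,0,-21,0],[0,0,0,-28,0],[0,0,0,-35,0],[0,0,0,-42,0],[0,0,0,-49,0],[0,0,0,-55,0]]]' 40
python3 -m pendant '[[[0,0,0,-5,0],[0,0,0,-5,0],[0,0,0,-5,0]]]' 40
python3 - <<'E'
from h import *
im=crop('top',(302,190),48,6,'ct2.png'); crop('scene',(280,190),70,5,'cs2.png')
E
```

```text
t: 3.8
ee_pos: [0.5515, -0.1105, 0.1231]
tool_rot: [2.033, 2.393, 0.001]
ft_force: [0.2, 0.6, -0.2]
width: 0.0195
t: 4.47
ee_pos: [0.5501, -0.1103, 0.1228]
tool_rot: [-2.913, -1.176, 0.003]
ft_force: [-4.6, -0.2, 4.1]
width: 0.0136
t: 4.72
ee_pos: [0.5503, -0.1101, 0.1227]
tool_rot: [-2.956, -1.06, 0.002]
ft_force: [-5.2, 1.0, 5.9]
width: 0.0137
```

View pics/cs2.png

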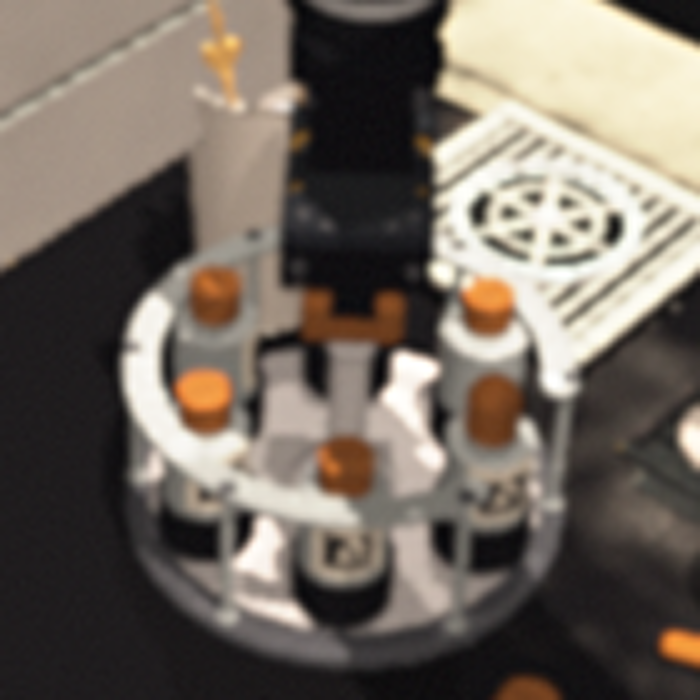

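```bash
python3 -m pendant '[[[0,0,0,0,0.5],[0,0,0,0,0.5],[0,0,0,0,0.5],[0,0,3,0,0.5],[-2,0,7,0,0.5],[-5,5,10,0,0.5],[-8,9,12,0,0.5],[-8,13,12,0,0.5]]]' 20
python3 - <<'E'
from h import *
for n in('top','scene'):
    im=robot.capture(n);np.save(f'/tmp/{n}2.npy',im)
    crop(n,(300,195) if n=='top' else (290,200),45,8,f'{n}3.png',im)
    for th in['ball_tube','ball_tube_label','ball_tube_cap','knob_grip']:print(n,th,[(np.round(d['uv'],1).tolist(),round(d['score'],2)) for d in robot.landmark_of(n,th)])
E
```

```text
t: 5.48
ee_pos: [0.4795, -0.0096, 0.2386]
tool_rot: [2.957, 1.052, 0.007]
ft_force: [1.5, -0.4, 0.7]
width: 0.0474
top ball_tube [([302.9, 220.6], 0.51)]
top ball_tube_label [([300.7, 223.7], 0.71)]
top ball_tube_cap [([306.9, 214.6], 0.71), ([300.3, 219.7], 0.32), ([306.3, 217.1], 0.26)]
top knob_grip [([299.9, 184.5], 0.81)]
scene ball_tube [([258.7, 303.0], 0.26)]
scene ball_tube_label [([307.2, 201.6], 0.7), ([310.7, 218.9], 0.58)]
scene ball_tube_cap [([307.7, 205.3], 0.98)]
scene knob_grip [([279.8, 181.8], 0.89)]
```

View pics/top3.png

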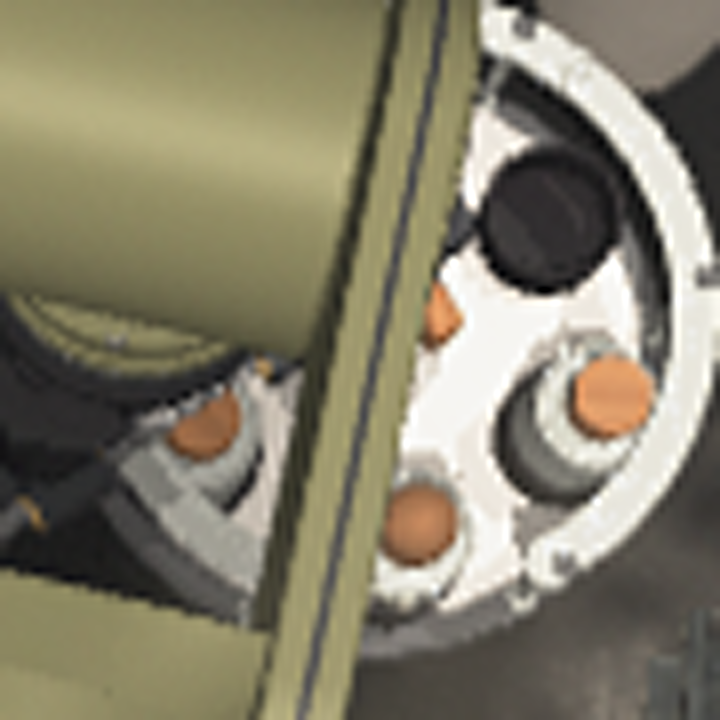

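View pics/scene3.png

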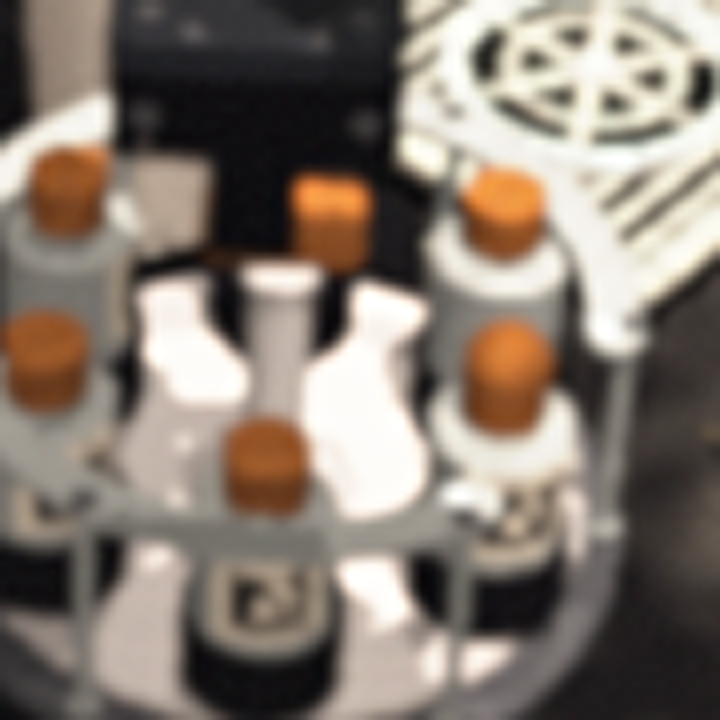

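Run:
```python
from h import *
yaw=np.radians(9.3);c=np.array([.55,-.1093]);g=c-.082*np.array([np.cos(yaw),np.sin(yaw)])
print('gate',g)
sc=lambda x,y:((245+x/8-.5),(155+y/8-.5)); tp=lambda x,y:(255+x/8-.5,150+y/8-.5)
print('balltop top',onz('top',tp(419,523),.126),'scene sphere centre',onz('scene',sc(510,360),.121))
for uv in[(310.7,218.9),sc(512,515)]:
    p=onz('scene',uv,.076)[:2]-g;print('label',uv,np.degrees(np.arctan2(p[1],p[0])),np.hypot(*p))
for a in range(80,180,5):
    t=np.radians(a);print(a,proj('scene',(g[0]+.0235*np.cos(t),g[1]+.0235*np.sin(t),.076)).round(1),end=' ')
print('\naxis',proj('scene',(*g,.076)),proj('scene',(*g,.134)))
im=np.load('/tmp/scene2.npy');s=im[200:240,290:330,::-1]
o=cv2.resize(s,None,fx=15,fy=15,interpolation=cv2.INTER_CUBIC)
# outline of label for angles
for a,col in((110,(0,0,255)),(120,(0,255,0)),(130,(255,0,0))):
    for dv in(-.018,.018):
        for w in np.linspace(-.018,.018,15):
            t=np.radians(a)+w/.0235
            u=proj('scene',(g[0]+.0235*np.cos(t),g[1]+.0235*np.sin(t),.076+dv));cv2.circle(o,(int((u[0]-290+.5)*15),int((u[1]-200+.5)*15)),2,col,-1)
    for w in(-.018,0,.018):
        for dv in np.linspace(-.018,.018,12):
            t=np.radians(a)+w/.0235
            u=proj('scene',(g[0]+.0235*np.cos(t),g[1]+.0235*np.sin(t),.076+dv));cv2.circle(o,(int((u[0]-290+.5)*15),int((u[1]-200+.5)*15)),2,col,-1)
cv2.imwrite('pics/lab.png',np.hstack([cv2.resize(s,None,fx=10,fy=10,interpolation=cv2.INTER_CUBIC),cv2.resize(o,(400,400))]))
```

```text
gate [ 0.46907783 -0.12255151]
balltop top [ 0.46760619 -0.12098308  0.126     ] scene sphere centre [ 0.46947442 -0.12241502  0.121     ]
label (310.7, 218.9) 151.5093688782176 0.023651659924783998
label (308.5, 218.875) 138.19878714164693 0.02247876507744405
80 [299.9 216.5] 85 [300.5 216.9] 90 [301.1 217.3] 95 [301.8 217.7] 100 [302.5 218.1] 105 [303.2 218.4] 110 [304.  218.6] 115 [304.8 218.8] 120 [305.6 219. ] 125 [306.4 219.1] 130 [307.2 219.2] 135 [308.  219.2] 140 [308.9 219.1] 145 [309.7 219.1] 150 [310.4 218.9] 155 [311.2 218.7] 160 [311.9 218.5] 165 [312.6 218.2] 170 [313.2 217.9] 175 [313.8 217.5] 
axis [306.99044255 212.49128341] [308.83610948 195.67901996]
```

View pics/lab.png

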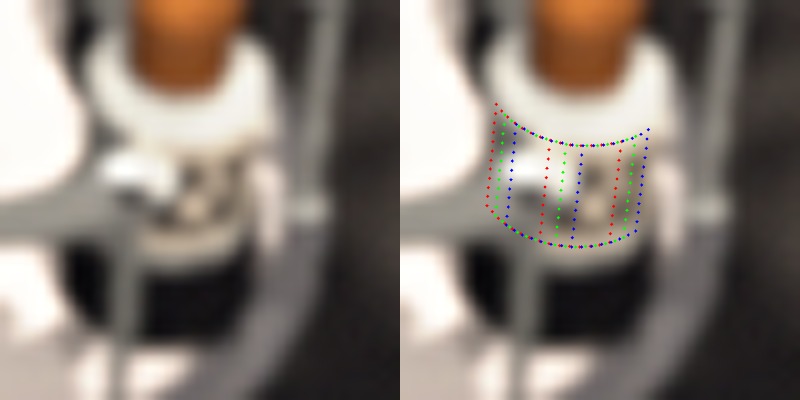

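```bash
cat > unwrap.py <<'E'
from h import *
def unwrap(im,cam_,xy,z0,a0=30,a1=260,r=.0233):
    A=np.radians(np.arange(a0,a1,.5));Z=np.arange(.075,-.001,-.00025)
    K,Rm,t=cam(cam_)
    aa,zz=np.meshgrid(A,Z)
    P=np.stack([xy[0]+r*np.cos(aa),xy[1]+r*np.sin(aa),z0+zz],-1)
    q=(P@Rm.T+t)@K.T;uv=(q[...,:2]/q[...,2:]).astype(np.float32)
    o=cv2.remap(im,uv[...,0],uv[...,1],cv2.INTER_CUBIC)
    C=-Rm.T@t
    vis=((C[0]-P[...,0])*np.cos(aa)+(C[1]-P[...,1])*np.sin(aa))>0
    o=o*vis[...,None]
    o=o[:,:,::-1].copy()
    for a in range(a0,a1,10):
        cv2.line(o,((a-a0)*2,0),((a-a0)*2,6 if a%50 else 25),(0,0,255),1)
    return o
yaw=9.3;c=np.array([.55,-.1093])
def pos(a): return c+.082*np.array([np.cos(np.radians(yaw+a)),np.sin(np.radians(yaw+a))])
if __name__=='__main__':
    s2=np.load('/tmp/scene2.npy');t2=np.load('/tmp/top2.npy');s1=np.load('/tmp/s.npy');t1=np.load('/tmp/t.npy')
    o=np.vstack([unwrap(s2,'scene',pos(180),.024),unwrap(t2,'top',pos(180),.024)])
    o2=np.vstack([unwrap(s1,'scene',pos(240),.024),unwrap(t1,'top',pos(240),.024)])
    o3=np.vstack([unwrap(s2,'scene',pos(120),.024),unwrap(s1,'scene',pos(180),.024)])
    cv2.imwrite('pics/unw.png',np.vstack([np.hstack([o,o2]),np.hstack([o3,o3*0])])[:600])
    cv2.imwrite('pics/unw2.png',o3)
E
python3 unwrap.py
```

```text
(no output)
```

View pics/unw.png

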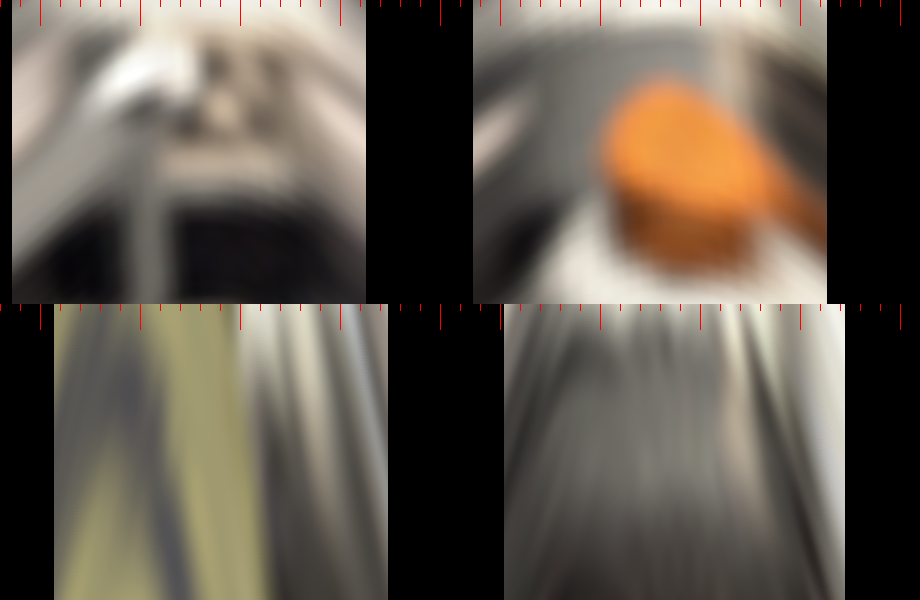

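View pics/unw2.png

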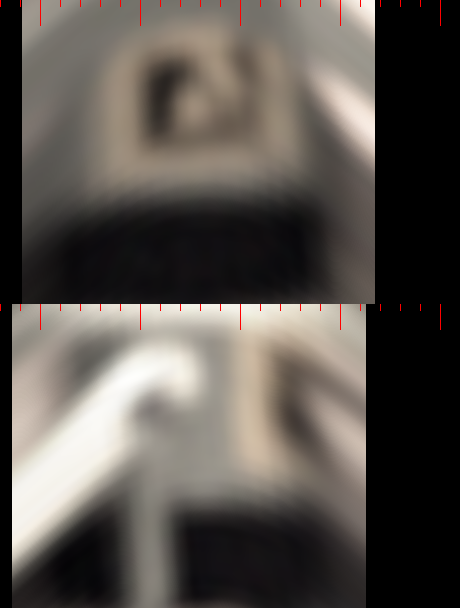

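```bash
python3 -m pendant '[[[0,0,0,7,0.45],[0,-1,0,14,0.45],[0,-2,0,21,0.45],[0,-4,0,28,0.45],[0,-6,0,35,0.45],[0,-8,0,42,0.45],[0,-10,0,49,0.45],[0,-11,0,56,0.45]]]' 20
python3 -m pendant '[[[0,0,-1,7,0.45],[0,0,-2,14,0.45],[0,0,-3,21,0.45],[0,0,-4,28,0.45],[0,0,-5,35,0.45],[0,0,-5,42,0.45],[0,0,-5,48.5,0.45],[0,0,-5,48.5,0.45]]]' 20
python3 - <<'E'
from h import *
s=robot.state();print(s['ee_pos'],np.degrees(np.arctan2(*R.from_rotvec(s['tool_rot']).as_matrix()[[1,0],1])),s['joint_positions'].round(2))
E
```

```text
t: 6.65
ee_pos: [0.4793, -0.1218, 0.2349]
tool_rot: [-2.112, -2.325, 0.001]
ft_force: [-0.3, -1.0, 0.0]
width: 0.0425
t: 7.32
ee_pos: [0.4792, -0.12, 0.1846]
tool_rot: [-0.975, -2.985, 0.0]
ft_force: [0.3, 0.6, -0.5]
width: 0.0428
[ 0.4792297  -0.11995454  0.18461751] 53.83244849743949 [-0.35 -0.22  2.   -0.    1.37 -1.29]
```

```bash
python3 -m pendant '[[[-0.5,-0.2,0,0,0.45],[-1,-0.3,-1,0,0.45],[-1,-0.3,-3,0,0.45],[-1,-0.3,-4,0,0.45],[-1,-0.3,-4,0,0.45]]]' 20
python3 - <<'E'
from h import *
s=robot.state();print(s['ee_pos'])
im=crop('scene',(300,190),45,8,'g1.png')
E
```

```text
t: 7.73
ee_pos: [0.467, -0.1217, 0.1419]
tool_rot: [-0.977, -2.98, -0.0]
ft_force: [-0.6, 0.4, -0.2]
width: 0.0428
[ 0.46704764 -0.1217252   0.14185967]
```

View pics/g1.png

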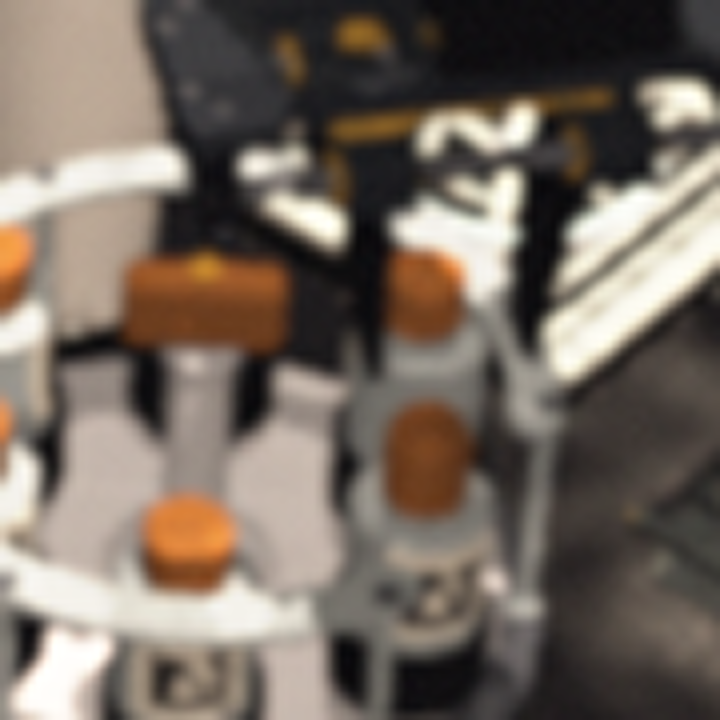

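Run:
```python
from unwrap import *
im=robot.capture('scene');np.save('/tmp/s3.npy',im)
cv2.imwrite('pics/unw3.png',np.vstack([unwrap(im,'scene',pos(180),.024),unwrap(im,'scene',pos(120),.024)]))
```

```text
(no output)
```

View pics/unw3.png

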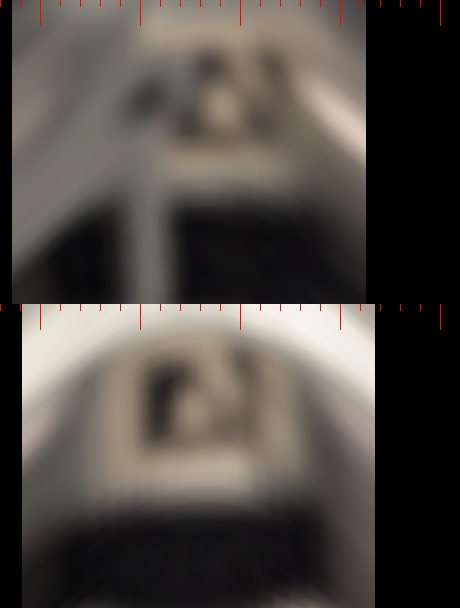

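```bash
python3 -m pendant '[[[0.2,-0.1,-1,1,0.45],[0.2,-0.1,-2,1,0.45],[0.2,-0.1,-3,1,0.45],[0.2,-0.1,-3.7,1,0.45],[0.2,-0.1,-3.7,1,0.45],[0.2,-0.1,-3.7,1,0.45]]]' 20
python3 -m pendant '[[[0,0,0,0,0],[0,0,0,0,0],[0,0,0,0,0],[0,0,0,0,0],[0,0,0,0,0]]]' 25
```

```text
t: 8.33
ee_pos: [0.471, -0.1231, 0.1075]
tool_rot: [-0.949, -2.993, -0.0]
ft_force: [0.3, 0.2, 0.5]
width: 0.043
t: 8.75
ee_pos: [0.4719, -0.1235, 0.1092]
tool_rot: [0.95, 2.993, -0.0]
ft_force: [-0.9, 0.2, 9.9]
width: 0.0152
```

Run:
```python
from h import *
print(robot.state()['width'],robot.state()['ft_force'])
im=crop('scene',(300,190),45,8,'g2.png')
im=crop('top',(300,200),45,6,'g2t.png')
```

```text
0.01522552274361051 [-0.88005378  0.2484283   9.89097169]
```

View pics/g2.png

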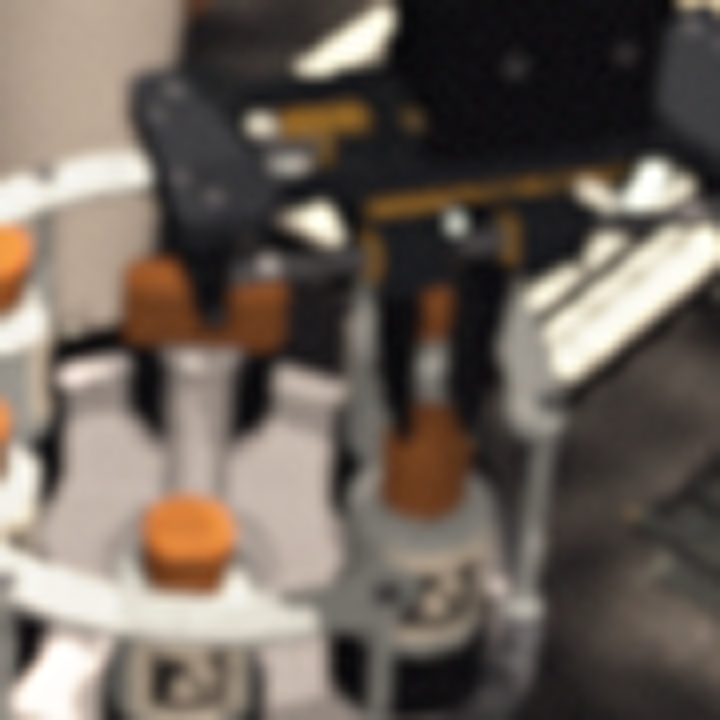

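Run:
```python
from h import *
s=robot.state();p=s['ee_pos'];M=R.from_rotvec(s['tool_rot']).as_matrix()
for w in(-.0076,.0076):
    for dx in(-.01,.01):
        u=proj('scene',p+M[:,1]*w+M[:,0]*dx);print('scene crop px',((u-[255,145]+.5)*8).round())
u=proj('top',p);print('top',((u-[255,155]+.5)*6).round())
g=(.469,-.1225)
for z in(.1,.12,.134):
    print(z,((proj('scene',(*g,z))-[255,145]+.5)*8).round())
```

```text
scene crop px [435. 427.]
scene crop px [454. 471.]
scene crop px [388. 434.]
scene crop px [406. 478.]
top [318. 354.]
0.1 [426. 490.]
0.12 [431. 443.]
0.134 [435. 410.]
```

View pics/g2t.png

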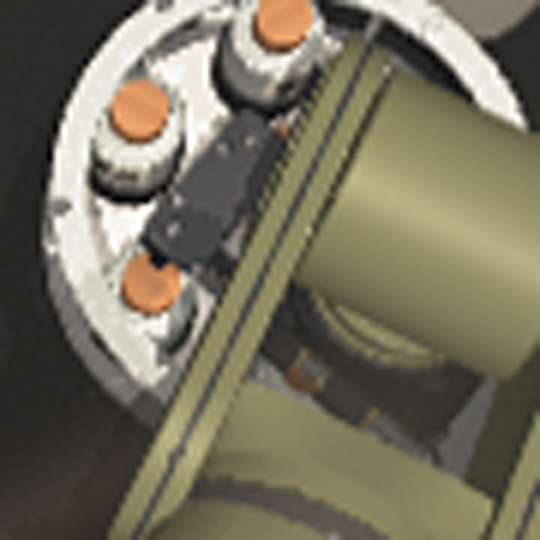

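Run:
```python
from h import *
a=np.radians(53.8);y=np.array([np.cos(a),np.sin(a),0]);x=np.array([np.sin(a),-np.cos(a),0])
p=np.array([.467,-.1217,.1419])
for dz in(0,.02):
  for w in(-.033,-.0214,.0214,.033):
    print(dz,w,[((proj('scene',p+[0,0,dz]+y*w+x*d)-[255,145]+.5)*8).round().tolist() for d in(-.01,.01)])
im=np.load('/tmp/s3.npy');crop('scene',(300,185),32,12,'g1b.png',im)
```

```text
0 -0.033 [[555.0, 404.0], [536.0, 360.0]]
0 -0.0214 [[518.0, 408.0], [499.0, 365.0]]
0 0.0214 [[380.0, 426.0], [364.0, 382.0]]
0 0.033 [[343.0, 431.0], [327.0, 386.0]]
0.02 -0.033 [[562.0, 355.0], [542.0, 311.0]]
0.02 -0.0214 [[524.0, 359.0], [505.0, 316.0]]
0.02 0.0214 [[385.0, 377.0], [368.0, 333.0]]
0.02 0.033 [[347.0, 381.0], [331.0, 337.0]]
```

View pics/g1b.png

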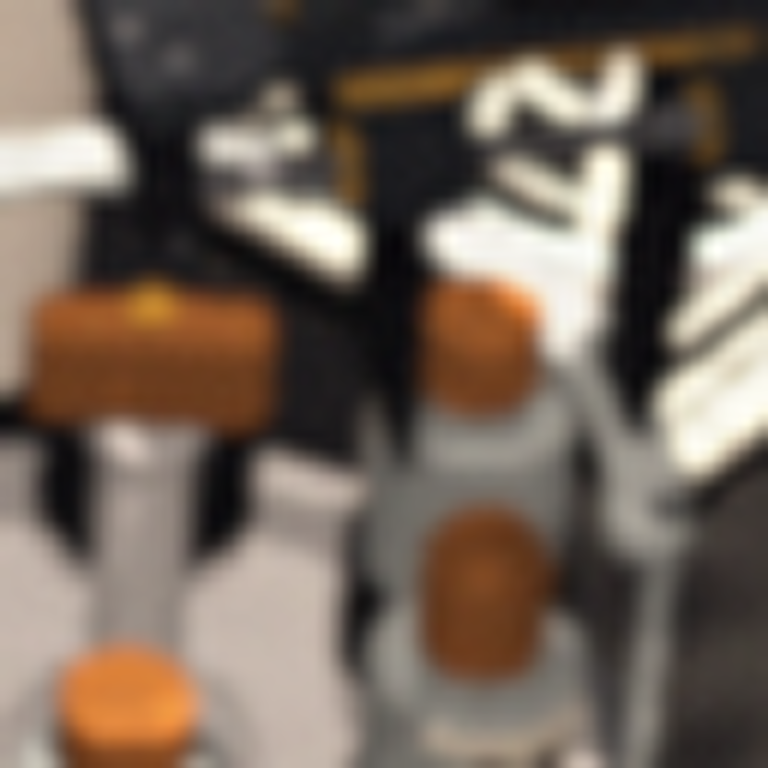

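```bash
python3 -m pendant '[[[0,0,0,0,0.45],[0,0,0,0,0.45],[0,0,0,0,0.45],[0,0,0,0,0.45]]]' 20
python3 - <<'E'
from h import *
s=robot.state();print(s['ee_pos'],s['ft_force'])
im=crop('scene',(303,190),32,12,'g3.png')
print([((proj('scene',(*s['ee_pos'][:2],z))-[271,158]+.5)*12).round().tolist() for z in(s['ee_pos'][2],.134)])
a=np.radians(54.8);y=np.array([np.cos(a),np.sin(a),0]);x=np.array([np.sin(a),-np.cos(a),0]);p=s['ee_pos']
for dz in(0,.02):
  for w in(-.0214,.0214):
    print(dz,w,[((proj('scene',p+[0,0,dz]+y*w+x*d)-[271,158]+.5)*12).round().tolist() for d in(-.01,.01)])
E
```

```text
t: 9.18
ee_pos: [0.4739, -0.124, 0.1113]
tool_rot: [0.948, 2.989, 0.0]
ft_force: [0.9, -0.0, 0.8]
width: 0.0284
[ 0.47388094 -0.1239738   0.11133858] [ 0.89512951 -0.0162547   0.75685978]
[[437.0, 524.0], [446.0, 444.0]]
0 -0.0214 [[551.0, 543.0], [523.0, 478.0]]
0 0.0214 [[350.0, 571.0], [324.0, 505.0]]
0.02 -0.0214 [[560.0, 472.0], [531.0, 407.0]]
0.02 0.0214 [[357.0, 500.0], [331.0, 435.0]]
```

View pics/g3.png

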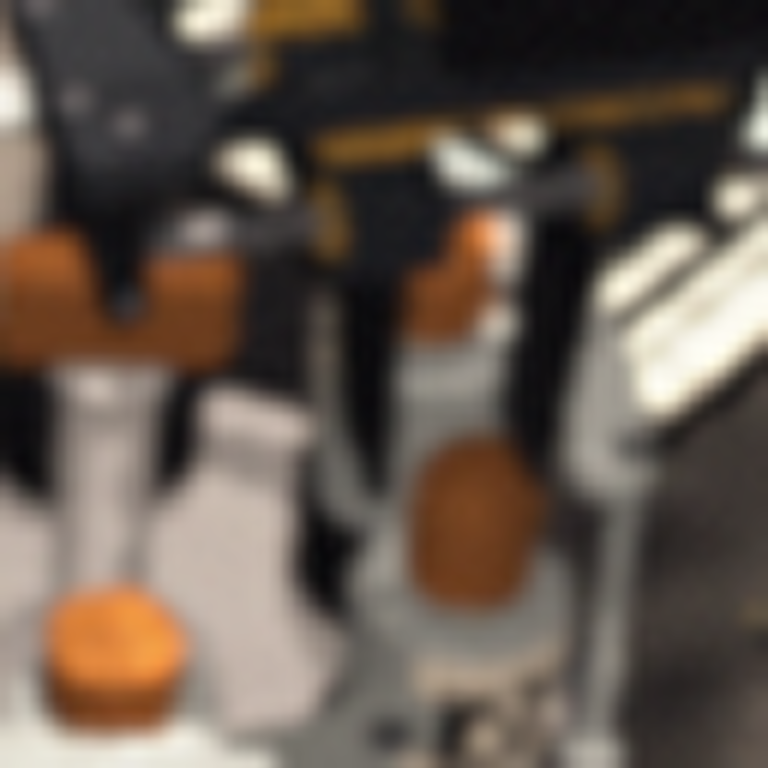

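```bash
python3 -m pendant '[[[-0.2,0.1,0,0,0.5],[-0.4,0.1,0,0,0.5],[-0.4,0.1,-0.4,0,0.5],[-0.4,0.1,-0.8,0,0.5],[-0.4,0.1,-0.8,0,0.5]]]' 20
python3 - <<'E'
from h import *
s=robot.state();print(s['ee_pos'],s['ft_force'])
im=crop('scene',(303,190),32,12,'g4.png')
E
```

```text
t: 9.65
ee_pos: [0.4664, -0.122, 0.0988]
tool_rot: [-0.949, -2.992, -0.0]
ft_force: [0.2, 0.9, -0.5]
width: 0.0471
[ 0.46640668 -0.12195255  0.09879534] [ 0.17110049  0.85895467 -0.50552878]
```

View pics/g4.png

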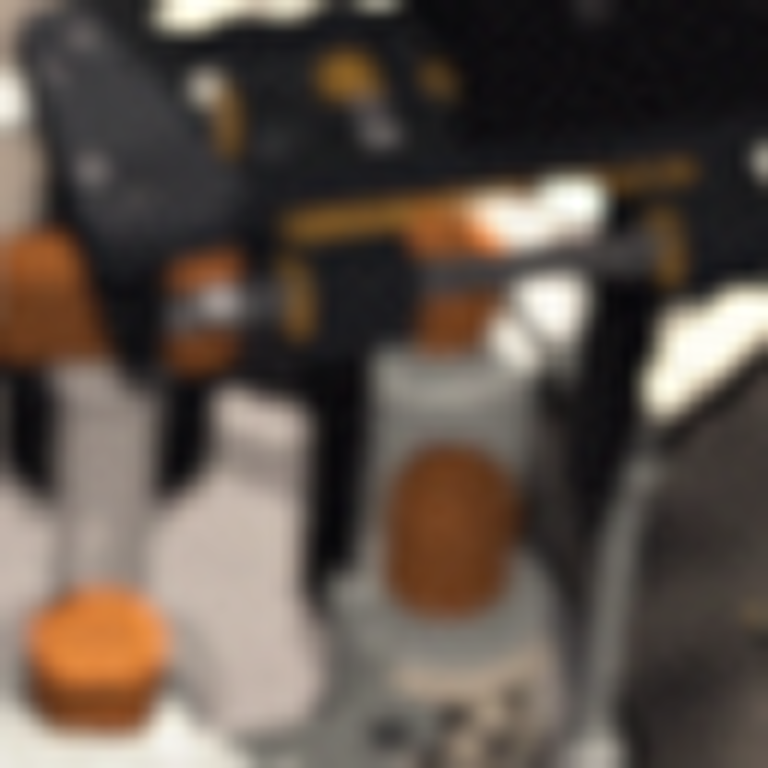

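Run:
```python
from h import *
a=np.radians(54.8);y=np.array([np.cos(a),np.sin(a),0]);x=np.array([np.sin(a),-np.cos(a),0]);p=np.array([.4664,-.122,.0988])
for dz in(0,.02):
  for w in(-.0355,-.0235,.0235,.0355):
    print(dz,w,[((proj('scene',p+[0,0,dz]+y*w+x*d)-[271,158]+.5)*12).round().tolist() for d in(-.01,.01)])
print([((proj('scene',(.469,-.1225,z))-[271,158]+.5)*12).round().tolist() for z in(.1,.12,.134)])
```

```text
0 -0.0355 [[634.0, 599.0], [604.0, 534.0]]
0 -0.0235 [[578.0, 607.0], [549.0, 542.0]]
0 0.0235 [[358.0, 639.0], [333.0, 572.0]]
0 0.0355 [[302.0, 647.0], [277.0, 580.0]]
0.02 -0.0355 [[644.0, 530.0], [614.0, 464.0]]
0.02 -0.0235 [[587.0, 537.0], [558.0, 472.0]]
0.02 0.0235 [[365.0, 569.0], [339.0, 502.0]]
0.02 0.0355 [[308.0, 577.0], [282.0, 510.0]]
[[447.0, 578.0], [455.0, 508.0], [460.0, 458.0]]
```

```bash
python3 -m pendant '[[[0.2,0,-0.4,0,0.5],[0.2,0,-0.8,0,0.5],[0.2,0,-1.2,0,0.5],[0.2,0,-1.3,0,0.5],[0.2,0,-1.3,0,0.5]]]' 20
python3 - <<'E'
from h import *
s=robot.state();print(s['ee_pos'],s['ft_force'])
im=crop('scene',(303,190),32,12,'g5.png')
E
```

```text
t: 10.12
ee_pos: [0.4691, -0.1222, 0.0867]
tool_rot: [-0.95, -2.993, -0.0]
ft_force: [0.2, 0.3, 0.4]
width: 0.0475
[ 0.4690998  -0.12216447  0.08674191] [0.17274884 0.30140399 0.39784531]
```

View pics/g5.png

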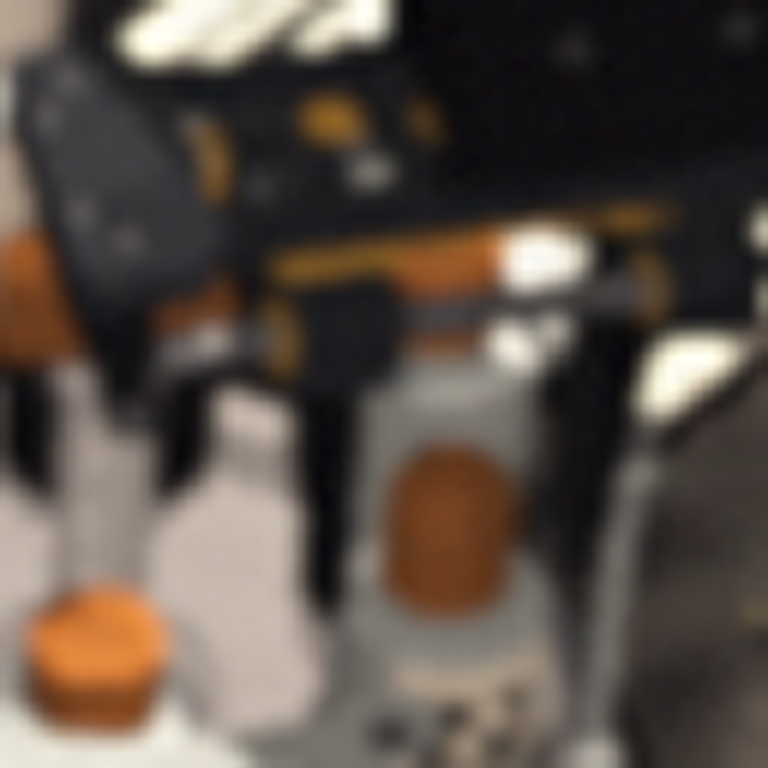

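```bash
python3 -m pendant '[[[0,0,-0.2,0,0.5],[0,0,-0.2,0,0.2],[0,0,-0.2,0,0.1],[0,0,-0.2,0,0.1],[0,0,-0.2,0,0.1],[0,0,-0.2,0,0.1]]]' 10
python3 - <<'E'
from h import *
s=robot.state();print(s['ee_pos'],s['ft_force'])
im=crop('scene',(303,190),32,12,'g6.png')
E
```

```text
t: 10.67
ee_pos: [0.4696, -0.1223, 0.0856]
tool_rot: [0.95, 2.994, 0.0]
ft_force: [0.3, -0.6, 0.1]
width: 0.0277
[ 0.46960934 -0.12233232  0.08560156] [ 0.30188231 -0.63918006  0.1015593 ]
```

View pics/g6.png

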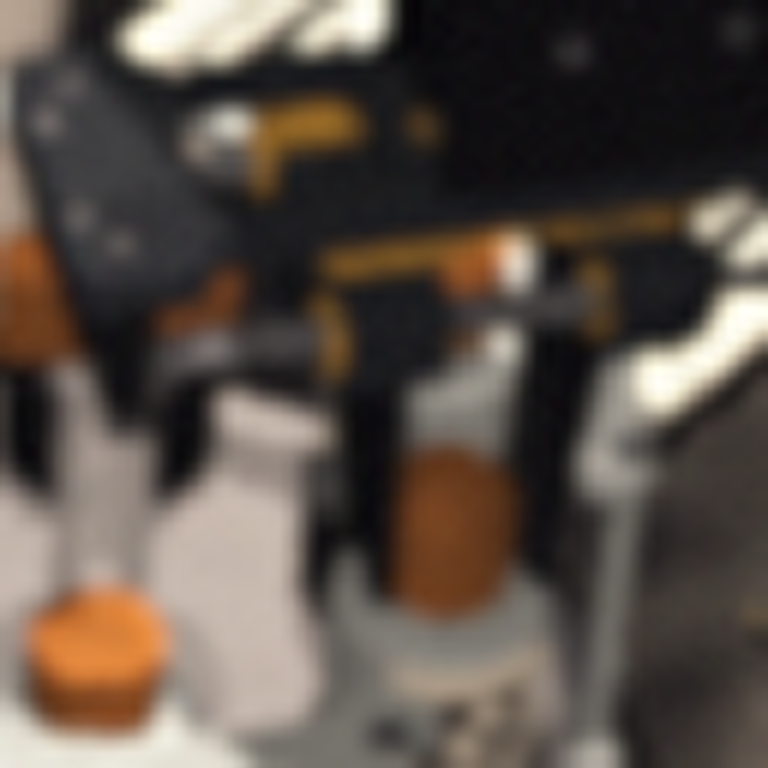

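```bash
python3 -m pendant '[[[0,0,0,0,0],[0,0,0,0,0],[0,0,0.5,0,0],[0,0,1.5,0,0],[0,0,3,0,0],[0,0,5,0,0],[0,0,7,0,0],[0,0,9,0,0]]]' 25
python3 -m pendant '[[[0,0,1,0,0],[0,0,1,0,0]]]' 25
python3 - <<'E'
from h import *
s=robot.state();print(s['ee_pos'],s['ft_force'])
im=crop('scene',(303,180),45,8,'g7.png');np.save('/tmp/s7.npy',im)
E
```

```text
t: 11.38
ee_pos: [0.4693, -0.1223, 0.177]
tool_rot: [0.95, 2.994, -0.0]
ft_force: [0.4, -0.6, -1.3]
width: 0.0275
t: 11.55
ee_pos: [0.4713, -0.123, 0.1892]
tool_rot: [0.948, 2.989, -0.001]
ft_force: [0.6, 0.1, -0.8]
width: 0.0275
[ 0.47126908 -0.12298915  0.1891757 ] [ 0.63456045  0.10736577 -0.75156196]
```

View pics/g7.png

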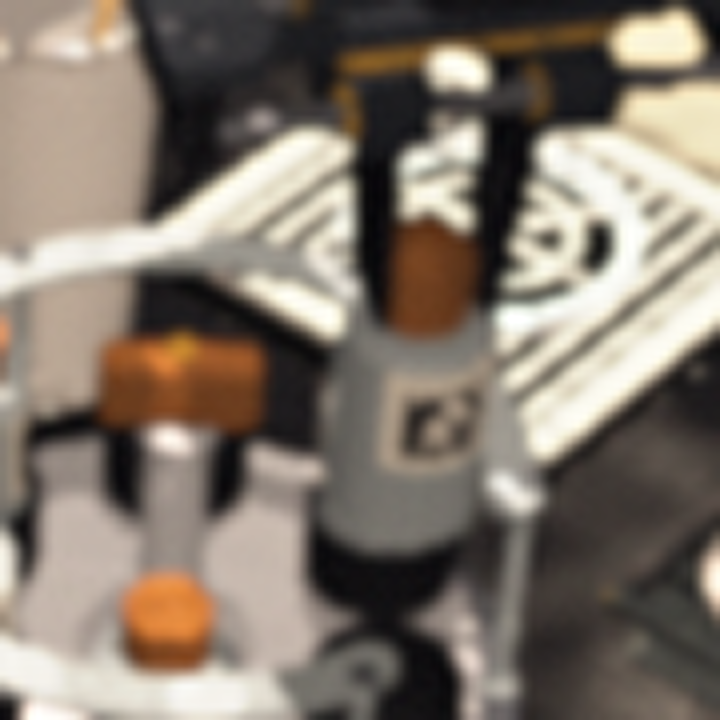

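Run:
```python
from unwrap import *
im=np.load('/tmp/s7.npy')
o=unwrap(im,'scene',(.4705,-.1227),.1275)
cv2.imwrite('pics/unw4.png',o)
print(proj('scene',(.4705,-.1227,.1275)),proj('scene',(.4705,-.1227,.2375)))
```

```text
[308.20486004 197.31770739] [312.02104796 162.26543837]
```

View pics/unw4.png

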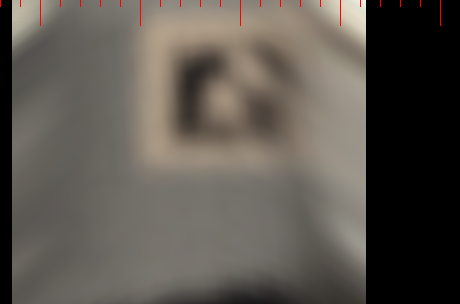

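Run:
```python
from h import *
f=lambda x,y:(165+x/8-.5,95+y/8-.5)
for a,b,z in(((150,310),(360,215),.29),((75,100),(290,25),.33),((165,140),(240,122),.32),((195,215),(258,190),.32)):
    p,q=onz('top',f(*a),z),onz('top',f(*b),z);d=q-p;print(np.degrees(np.arctan2(d[1],d[0])),np.linalg.norm(d))
g=lambda x,y:(80+x/6-.5,140+y/6-.5)
# scene head top face corners
for a,b,z in(((265,190),(440,250),.31),((440,250),(545,135),.31),((390,40),(545,135),.33)):
    p,q=onz('scene',g(*a),z),onz('scene',g(*b),z);d=q-p;print('s',np.degrees(np.arctan2(d[1],d[0])),np.linalg.norm(d))
im=np.load('/tmp/t.npy')
m=robot.landmark_of('scene','scanner_head'),robot.landmark_of('scene','scan_point'),robot.landmark_of('scene','scanner')
for k in m: print([(d['uv'],d['score']) for d in k])
crop('scene',(165,175),32,12,'hs.png');crop('top',(200,135),28,14,'ht.png',im)
```

```text
-58.33900996268254 0.0689862048115223
-63.4399130952687 0.06582489791236797
-69.75833178931272 0.02243235830404637
-61.09392251997829 0.01963685925932862
s -162.15508962984063 0.06951422566691404
s -70.02547263228578 0.06452660943903116
s -177.29509924925554 0.07891085625938436
[([163.7, 178.7], 0.66)]
[]
[([159.2, 258.7], 0.61)]
```

View pics/hs.png

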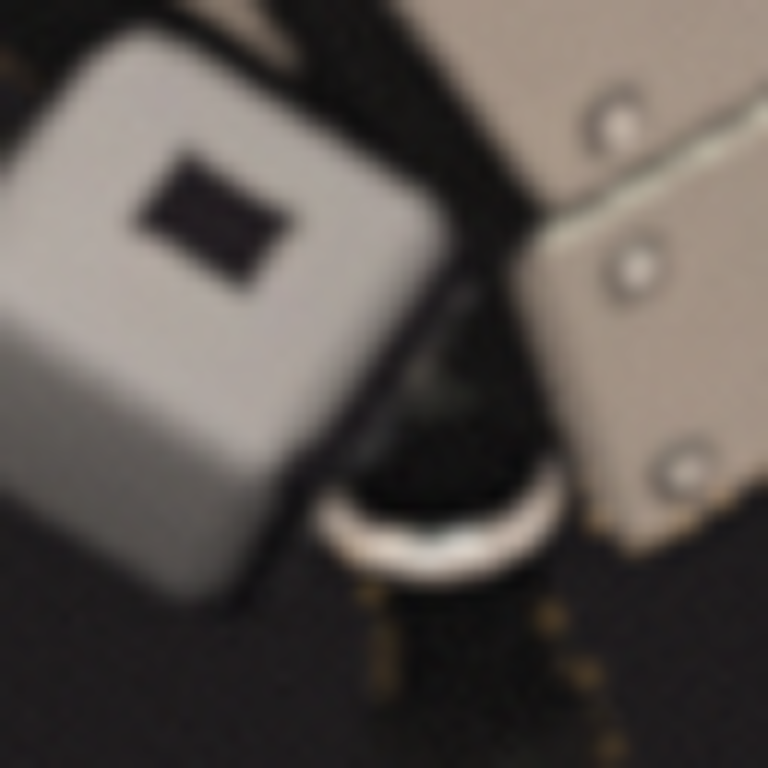

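View pics/ht.png

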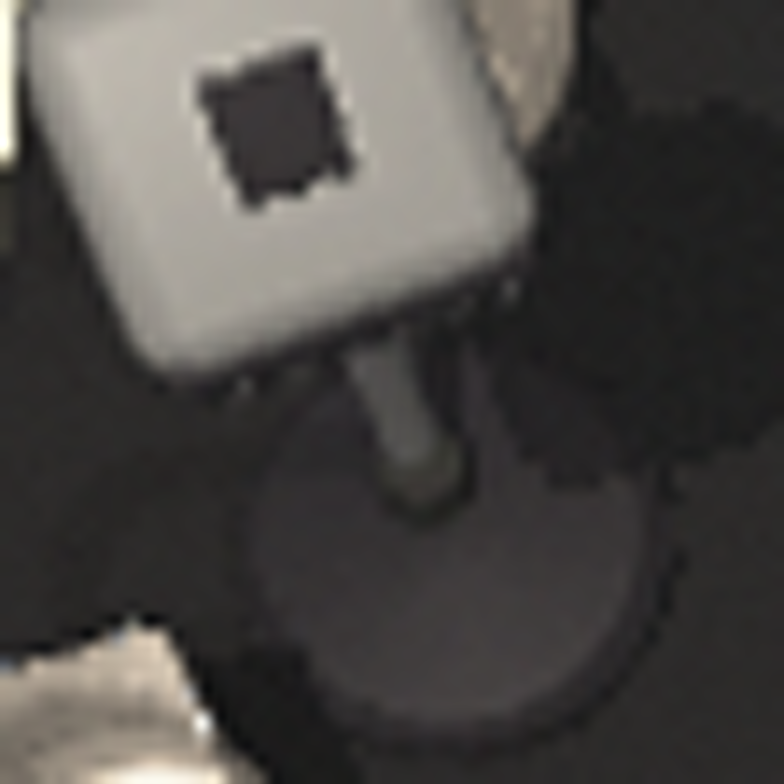

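Run:
```python
from h import *
t=lambda x,y:(172+x/14-.5,107+y/14-.5); s=lambda x,y:(133+x/12-.5,143+y/12-.5)
foot=onz('top',t(450,532),.008);print('foot',foot, onz('scene',(158.3,258.5),0))
def d(n,a,b,z):
    p,q=onz(n,a,z),onz(n,b,z);v=q-p;print(n,np.degrees(np.arctan2(v[1],v[0])),np.linalg.norm(v),p[:2],q[:2])
d('top',t(170,382),t(520,252),.30); d('top',t(200,75),t(310,42),.32); d('top',t(245,212),t(355,170),.32)
d('scene',s(455,260),s(290,460),.30);d('scene',s(295,220),s(245,295),.32);d('scene',s(190,150),s(135,220),.32)
# window face: head corner candidates triangulated
print('front right top corner',tri({'top':t(525,215),'scene':s(450,225)}),'front left top',tri({'top':t(165,375),'scene':s(245,470)}))
print('head', tri({'scene':(163.5,179),'top':(197.4,129.8)}))
```

```text
foot [0.67745195 0.20479097 0.008     ] [0.68000342 0.195698   0.        ]
top -62.59117683454298 0.06293451840384602 [0.60527272 0.20429399] [0.63424378 0.14842422]
top -66.29173672095219 0.01909343920472367 [0.65247833 0.20210635] [0.66015542 0.18462431]
top -61.89984428366854 0.019484224291592973 [0.62909299 0.19134843] [0.63827033 0.1741609 ]
scene 112.52753588834572 0.055774971952605314 [0.63332333 0.14802382] [0.61195441 0.19954291]
scene 119.01020414943686 0.0203456259536862 [0.63976301 0.17359511] [0.62989609 0.19138804]
scene 116.22451058976401 0.01986512191892525 [0.66784172 0.17412723] [0.65906352 0.19194762]
front right top corner [0.63767642 0.14661242 0.30510638] front left top [0.608201   0.20685217 0.30320459]
head [0.62417071 0.17634621 0.28310728]
```

```bash
python3 -m pendant '[[[-1,2,0,0,0],[-2.2,4.5,0,0,0],[-3.5,7.5,0,0,0],[-4.8,10.3,-0.5,0,0],[-4.8,10.3,-2,0,0],[-4.8,10.3,-3.4,0,0],[-4.8,10.3,-3.4,0,0]]]' 25
python3 - <<'E'
from h import *
s=robot.state();print(s['ee_pos'],s['ft_force'],s['width'])
im=crop('scene',(300,190),45,8,'p1.png')
E
```

```text
t: 12.38
ee_pos: [0.4186, -0.0183, 0.1473]
tool_rot: [-0.946, -2.988, 0.002]
ft_force: [-1.3, 0.9, -2.6]
width: 0.0275
[ 0.41862371 -0.01830804  0.14725713] [-1.31543985  0.9124627  -2.63908227] 0.027451605652433597
```

View pics/p1.png

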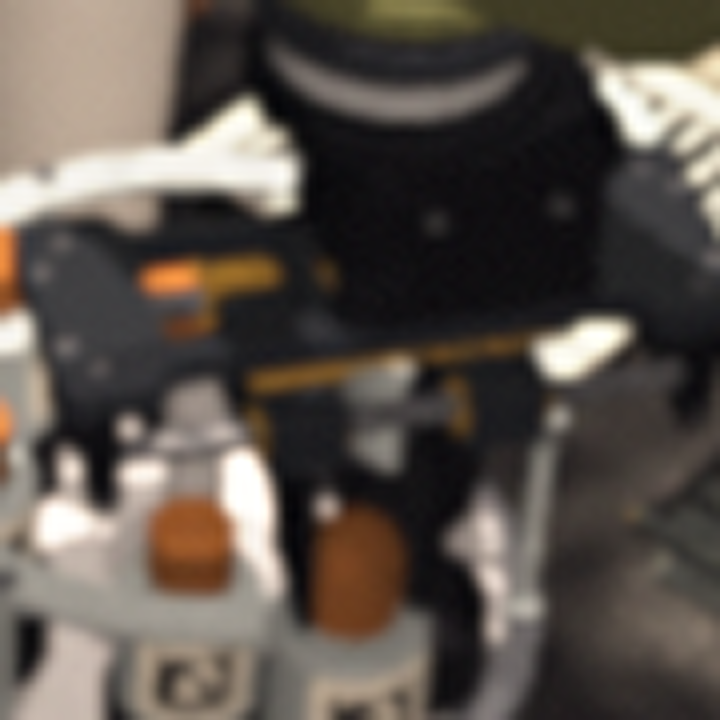

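```bash
python3 -m pendant '[[[0,0,0,0,0],[0,0,0,0,0]]]' 25
python3 - <<'E'
from h import *
s=robot.state();print(s['ee_pos'],s['ft_force'],s['width'])
im=crop('scene',(300,230),60,6,'p2.png')
E
```

```text
t: 12.6
ee_pos: [0.4219, -0.0196, 0.152]
tool_rot: [0.951, 2.994, 0.0]
ft_force: [-0.1, -0.4, -0.3]
width: 0.0277
[ 0.42194181 -0.01962723  0.15203286] [-0.12269684 -0.37344175 -0.33169352] 0.027683889461014615
```

View pics/p2.png

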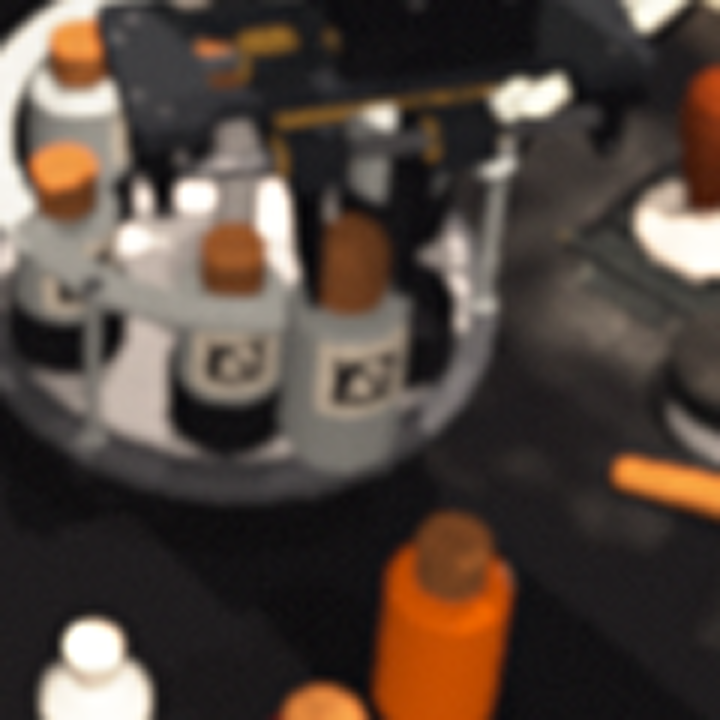

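```bash
python3 -m pendant '[[[0,0,0,0,0],[0.5,-0.35,0,0,0],[1,-0.7,0,0,0],[1.5,-1.05,0,0,0],[2,-1.4,0,0,0],[2.5,-1.75,0,0,0],[3,-2.1,0,0,0],[3,-2.1,0,0,0]]]' 8
python3 - <<'E'
from h import *
s=robot.state();print(s['ee_pos'],s['ft_force'],s['width'])
im=crop('scene',(300,220),50,7,'p3.png')
E
```

```text
t: 13.32
ee_pos: [0.4523, -0.0409, 0.1514]
tool_rot: [-0.951, -2.994, 0.0]
ft_force: [-0.0, 0.6, -1.2]
width: 0.0276
[ 0.45231129 -0.040939    0.15141101] [-0.04565901  0.59859172 -1.18088911] 0.02763537350024194
```

View pics/p3.png

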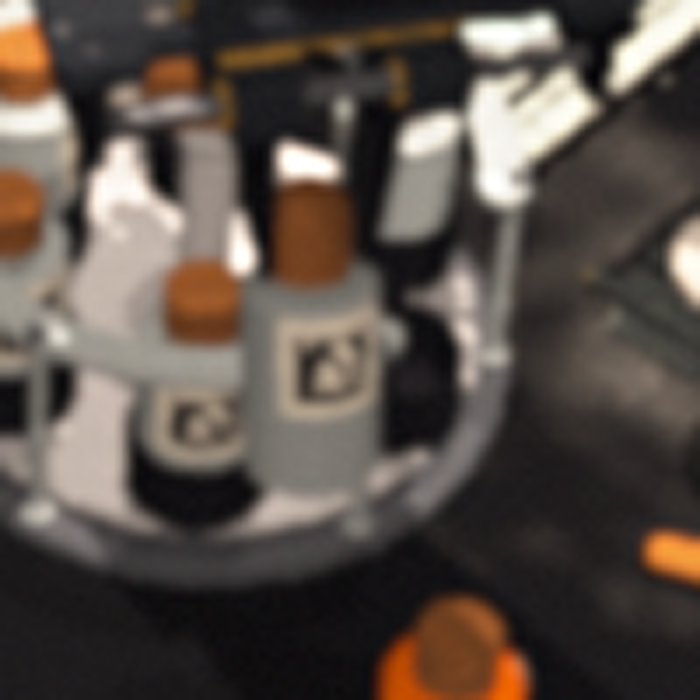

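```bash
python3 -m pendant '[[[0.45,-0.32,0,0,0],[0.9,-0.63,0,0,0],[1.35,-0.95,0,0,0],[1.75,-1.23,0,0,0],[1.75,-1.23,0,0,0],[1.75,-1.23,0,0,0]]]' 8
python3 -m pendant '[[[0,0,0,0,0],[0,0,0,0,0],[0,0,0,0,0]]]' 50
python3 - <<'E'
from h import *
s=robot.state();print(s['ee_pos'],s['ft_force'],s['width'])
im=crop('scene',(300,210),50,7,'p4.png')
E
```

```text
t: 13.87
ee_pos: [0.4693, -0.0528, 0.1515]
tool_rot: [0.95, 2.994, -0.0]
ft_force: [-0.5, -0.3, -1.0]
width: 0.028
t: 14.12
ee_pos: [0.469, -0.0526, 0.1516]
tool_rot: [0.95, 2.994, -0.0]
ft_force: [0.4, -0.0, -2.5]
width: 0.027
[ 0.46904149 -0.0526073   0.15156571] [ 0.39540353 -0.01913042 -2.45456594] 0.027016487839644245
```

View pics/p4.png

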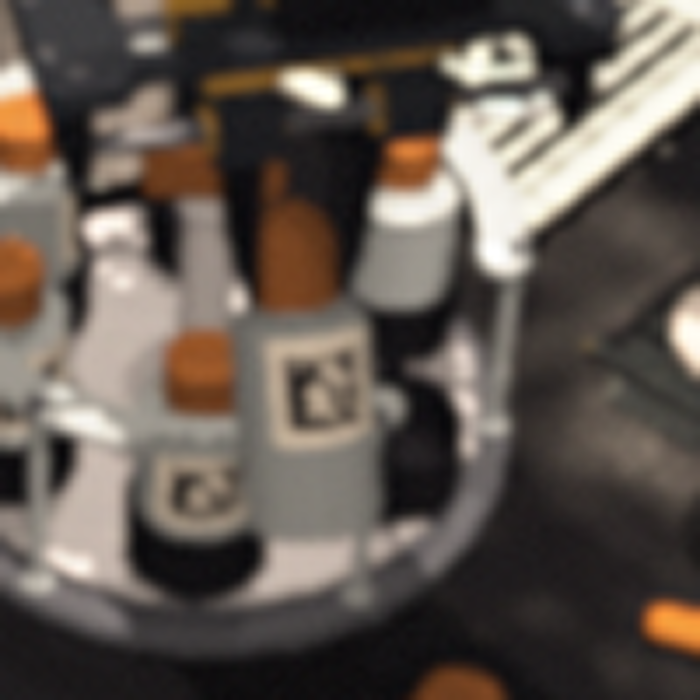

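```bash
python3 -m pendant '[[[-0.4,0.3,0.3,0,0],[-1,0.7,1.2,0,0],[-1.6,1.1,2.5,0,0],[-2,1.6,4,-2,0],[-2.3,2.5,5.5,-8,0],[-2.5,3.5,6.5,-15,0],[-2.5,4.5,7,-22,0],[-2.5,5.5,7,-29,0]]]' 50
python3 -m pendant '[[[0,1,0,-7,0],[0,2,0,-14,0],[0,3,0,-21,0],[0,4,0,-28,0],[0,5,0,-35,0],[0,6,0,-42,0],[0,7,0,-49,0],[0,7.5,0,-56,0]]]' 50
python3 -m pendant '[[[0,0.3,0,-7,0],[0,0.3,0,-14,0],[0,0.3,0,-21,0],[0,0.3,0,-28,0],[0,0.3,0,-33.6,0],[0,0.3,0,-33.6,0],[0,0.3,0,-33.6,0]]]' 50
python3 - <<'E'
from h import *
s=robot.state();print(s['ee_pos'],s['ft_force'],s['width'],np.degrees(np.arctan2(*R.from_rotvec(s['tool_rot']).as_matrix()[[1,0],1])))
for n in('scene','top'):
    im=robot.capture(n);np.save(f'/tmp/q_{n}.npy',im);crop(n,proj(n,s['ee_pos']+[0,0,-.02]),45,8,f'q_{n}.png',im);print(proj(n,s['ee_pos']+[0,0,-.02]))
E
```

```text
t: 14.83
ee_pos: [0.4445, 0.003, 0.2244]
tool_rot: [1.675, 2.653, 0.003]
ft_force: [0.1, 0.2, -1.6]
width: 0.0268
t: 15.5
ee_pos: [0.4435, 0.0785, 0.2224]
tool_rot: [2.727, 1.559, 0.002]
ft_force: [-0.1, 0.5, -1.8]
width: 0.027
t: 16.08
ee_pos: [0.4437, 0.0806, 0.2222]
tool_rot: [3.059, 0.716, 0.001]
ft_force: [0.1, -1.1, -1.3]
width: 0.0268
[0.4437225  0.08057613 0.22215267] [ 0.05642545 -1.09421151 -1.31422084] 0.026794730249283236 -63.64298273132629
[259.90668283 225.86932298]
[230.62733876 212.32351375]
```

View pics/q_scene.png

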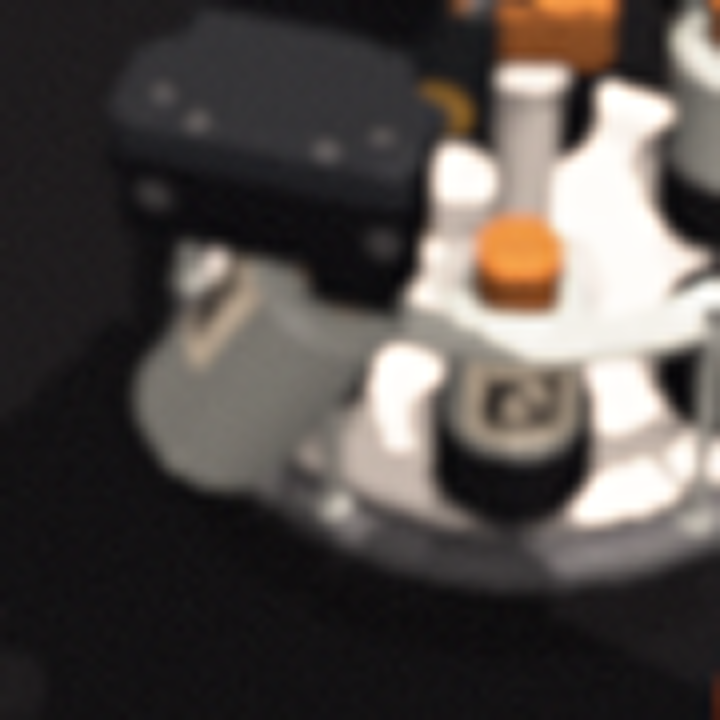

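View pics/q_top.png

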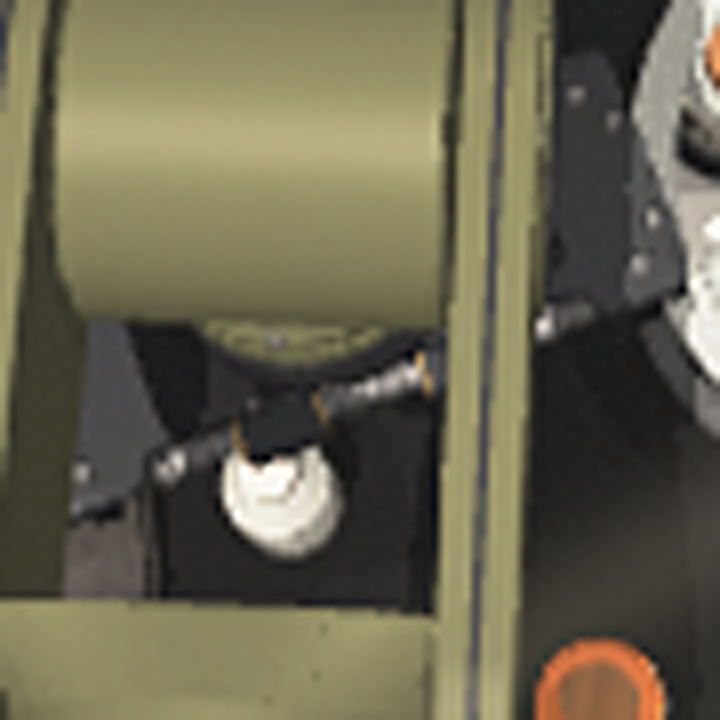

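```bash
cat > ov.py <<'E'
from h import *
def model(G,psi,th,dG=.089):
    f=np.array([np.cos(psi),np.sin(psi),0]);z=-np.sin(th)*f+np.cos(th)*np.array([0,0,1]);y=np.array([-f[1],f[0],0]);n=np.cross(y,z)  # n label dir
    foot=G-dG*z
    return foot,n,y,z
def draw(o,cam_,org,sc,G,psi,th,col,dG=.089):
    foot,n,y,z=model(G,psi,th,dG)
    a=np.linspace(0,2*np.pi,80)
    px=lambda P:tuple(((proj(cam_,P)-org+.5)*sc).astype(int))
    for h,r in((0,.023),(.074,.023),(.0765,.014),(.096,.014)):
        pts=np.array([px(foot+h*z+r*(np.cos(t)*n+np.sin(t)*y)) for t in a]);cv2.polylines(o,[pts],True,col,1)
    q=[]
    for i,j in((-1,-1),(-1,1),(1,1),(1,-1)):
        t=i*.018/.0235;q.append(px(foot+(.052+j*.018)*z+.0235*(np.cos(t)*n+np.sin(t)*y)))
    cv2.polylines(o,[np.array(q)],True,col,1)
    return foot,n,z
def show(im,cam_,G,psi,ths,name,w=30,sc=10,c=None):
    c=proj(cam_,G) if c is None else c
    x,y=int(c[0])-w,int(c[1])-w
    tiles=[]
    for th in ths:
        o=cv2.resize(im[y:y+2*w,x:x+2*w,::-1],None,fx=sc,fy=sc,interpolation=cv2.INTER_CUBIC)
        if th is not None: draw(o,cam_,np.array([x,y]),sc,G,psi,np.radians(th),(0,0,255))
        tiles.append(o)
    cv2.imwrite('pics/'+name,np.hstack(tiles))
E
python3 - <<'E'
from ov import *
G=np.array([.4437,.0806,.2222+.0274]);psi=np.radians(26.4)
im=np.load('/tmp/q_scene.npy')
c=proj('scene',G-[0,0,.045])
show(im,'scene',G,psi,[24,30],'ov1.png',25,16,c)
E
```

```text
(no output)
```

View pics/ov1.png

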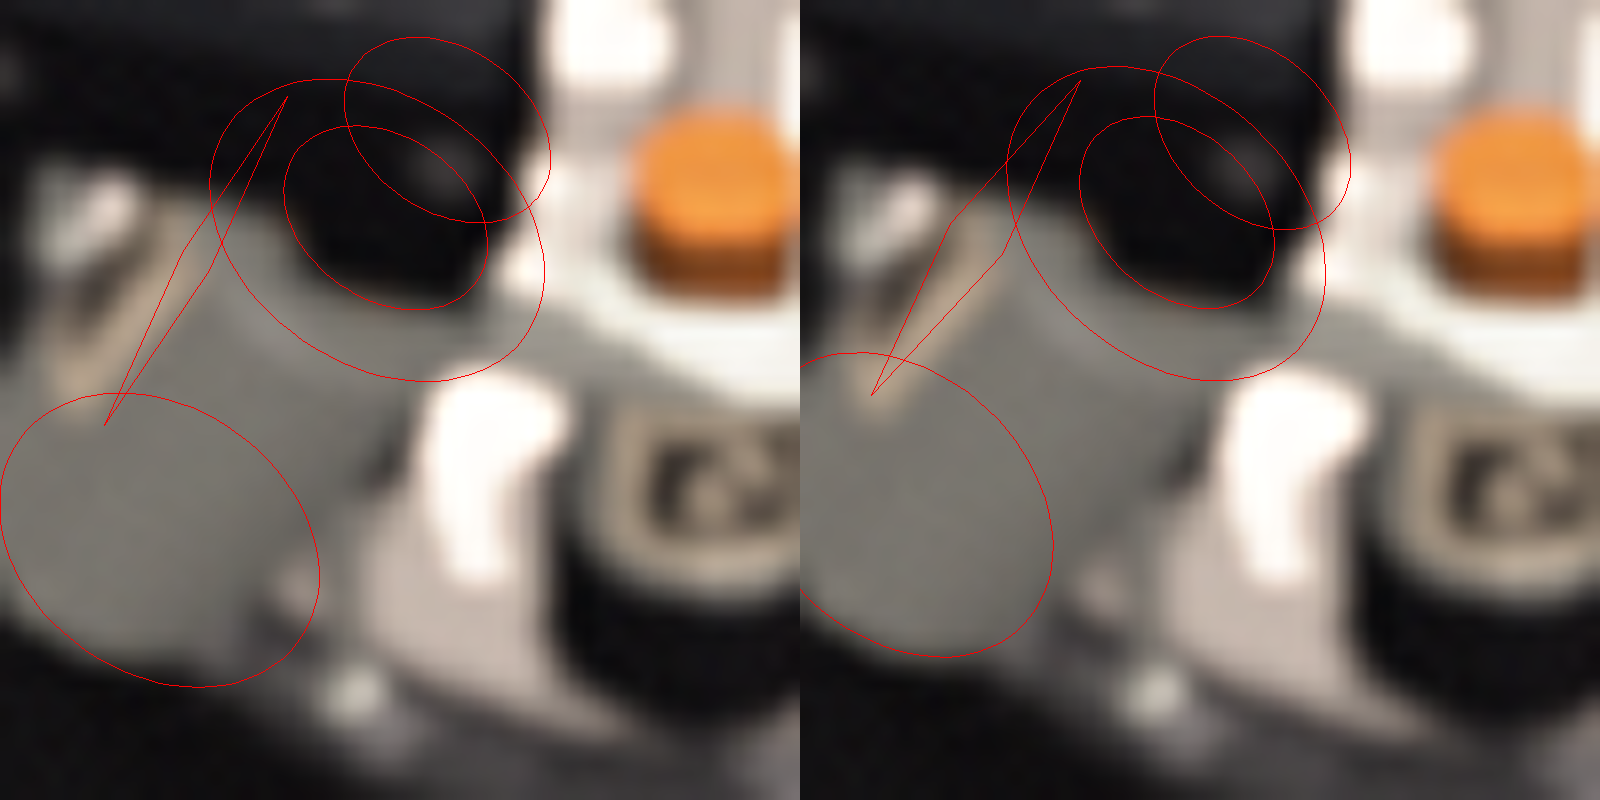

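```bash
python3 - <<'E'
s=open('ov.py').read()
i=s.index("    q=[]");j=s.index("    return foot,n,z")
s=s[:i]+"""    for j in(-1,1):
        pts=np.array([px(foot+(.052+j*.018)*z+.0235*(np.cos(t)*n+np.sin(t)*y)) for t in np.linspace(-.766,.766,20)]);cv2.polylines(o,[pts],False,(0,255,0),1)
        pts=np.array([px(foot+(.052+q*.018)*z+.0235*(np.cos(j*.766)*n+np.sin(j*.766)*y)) for q in np.linspace(-1,1,5)]);cv2.polylines(o,[pts],False,(0,255,0) if j>0 else (255,255,0),1)
"""+s[j:]
open('ov.py','w').write(s)
E
python3 - <<'E'
from ov import *
G=np.array([.4437,.0806,.2222+.0274]);psi=np.radians(26.4)
im=np.load('/tmp/q_scene.npy')
c=proj('scene',G-[0,0,.055])-[7,0]
show(im,'scene',G,psi,[27,31],'ov2.png',25,8,c)
show(im,'scene',G,psi+.1,[29],'ov3.png',25,16,c)
show(im,'scene',G,psi-.1,[29],'ov4.png',25,16,c)
E
```

```text
(no output)
```

View pics/ov2.png

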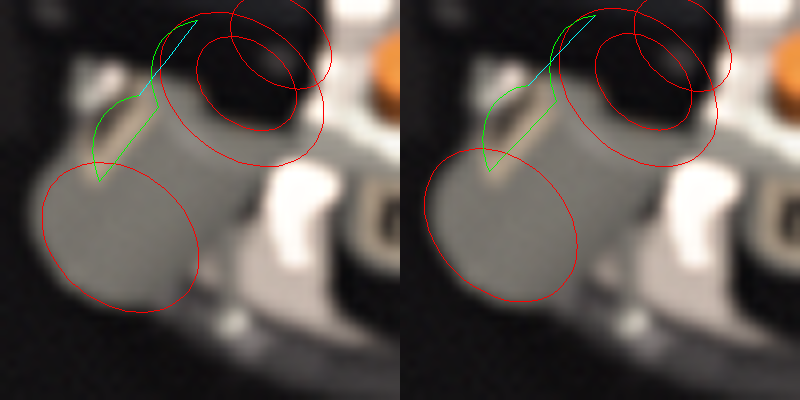

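View pics/ov3.png

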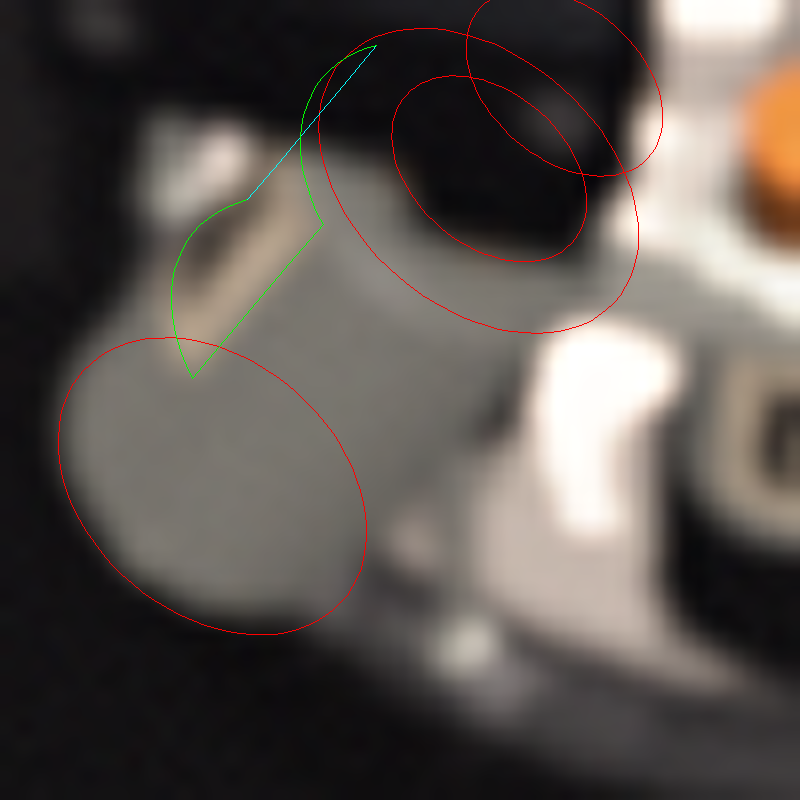

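View pics/ov4.png

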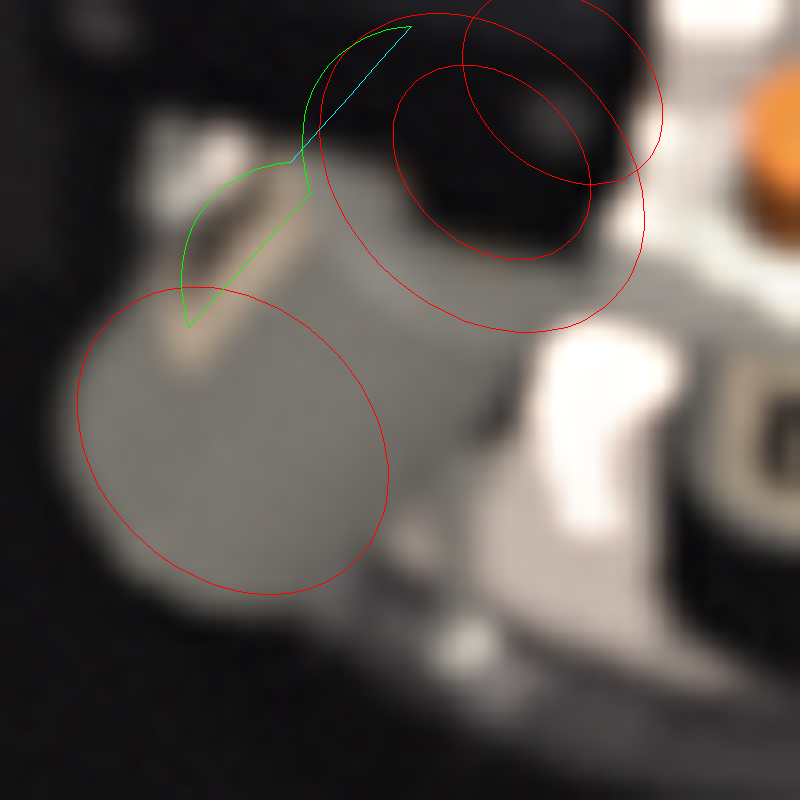

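```bash
cat > fitq.py <<'E'
from ov import *
from scipy.optimize import least_squares
def pts(P,cam_='scene'): return np.array([proj(cam_,p) for p in P])
A=np.linspace(0,2*np.pi,90)
def pred(th,phi,dG,G,psi,sh=(0,0,0)):
    foot,n,y,z=model(G+np.array(sh),psi,th,dG)
    ring=pts([foot+.023*(np.cos(t)*n+np.sin(t)*y) for t in A])
    lc=[pts([foot+(.052+j*.018)*z+.0235*(np.cos(.766+phi)*n+np.sin(.766+phi)*y)])[0] for j in(-1,1)]
    return ring,lc
def run(obs,G,psi):
    # obs: minx,maxy,lab corner low, lab corner high, maxdiag  (raw px)
    def res(p):
        ring,lc=pred(p[0],p[1],p[2],G,psi,(p[3],p[4],0))
        return np.r_[ring[:,0].min()-obs['minx'],ring[:,1].max()-obs['maxy'],(ring[:,1]-ring[:,0]).max()-obs['diag'],lc[0]-obs['l0'],.5*(lc[1]-obs['l1']),(p[2]-.089)/.003,p[3]/.002,p[4]/.002]
    r=least_squares(res,[.5,0,.089,0,0]);p=r.x
    print('theta %.1f phi %.1f dG %.4f sh %.4f %.4f'%(np.degrees(p[0]),np.degrees(p[1]),*p[2:]),r.fun.round(2));return p
if __name__=='__main__':
    G=np.array([.4437,.0806,.2222+.0274]);psi=np.radians(26.4)
    c=proj('scene',G-[0,0,.055])-[7,0];org=np.array([int(c[0])-25,int(c[1])-25]);q=lambda x,y:np.array([x,y])/16-.5+org
    d=q(115,560);obs=dict(minx=q(60,0)[0],maxy=q(0,618)[1],diag=d[1]-d[0],l0=q(188,375),l1=q(315,228))
    run(obs,G,psi)
E
python3 fitq.py
```

```text
theta 29.2 phi 5.9 dG 0.0900 sh 0.0000 0.0006 [-0.13  0.06 -0.31  0.02 -0.07  0.03  0.1   0.32  0.01  0.29]
```

```bash
cat > tgt.py <<'E'
from ov import *
def label(G,psi,th,phi,dG):
    foot,n,y,z=model(G,psi,th,dG);nn=np.cos(phi)*n+np.sin(phi)*y
    return foot+.052*z+.0235*nn,nn,z
PS=np.radians(26.2);f=np.array([np.cos(PS),np.sin(PS),0]);W=np.array([.6242,.1765,.285])
sight=-np.cos(np.pi/6)*f-np.array([0,0,.5]);SP=W+.12*sight;Z=-.5*f+np.array([0,0,np.cos(np.pi/6)])
if __name__=='__main__':
    for psi in(22,23,24):
        L,n,z=label(np.zeros(3),np.radians(psi),np.radians(29.2),np.radians(5),.0895)
        print(psi,'ee',SP-L-[0,0,.0274],'err n',np.degrees(np.arccos(n@-sight)),'z',np.degrees(np.arccos(z@Z)))
E
python3 tgt.py
```

```text
22 ee [0.49581128 0.1142097  0.2189135 ] err n 1.6143534854621326 z 2.222972154032341
23 ee [0.49610298 0.11359887 0.2189135 ] err n 2.380953967322508 z 1.77127967920306
24 ee [0.49640531 0.11299323 0.2189135 ] err n 3.2008097943692504 z 1.3492772378747582
```

```bash
python3 -m pendant '[[[1,0.6,0,-1,0],[2.2,1.4,0,-2,0],[3.4,2.2,-0.1,-3,0],[4.4,2.8,-0.2,-3.5,0],[5.2,3.3,-0.3,-3.5,0],[5.2,3.3,-0.3,-3.5,0],[5.2,3.3,-0.3,-3.5,0],[5.2,3.3,-0.3,-3.5,0]]]' 50
python3 - <<'E'
from h import *
s=robot.state();print(s['ee_pos'],s['ft_force'],s['width'],np.degrees(np.arctan2(*R.from_rotvec(s['tool_rot']).as_matrix()[[1,0],1])))
for n in('scene','top'):
    im=robot.capture(n);np.save(f'/tmp/f_{n}.npy',im)
    print([(th,[(np.round(d['uv'],1).tolist(),round(d['score'],2)) for d in robot.landmark_of(n,th)]) for th in('ball_tube_label','scanner_head','ball_tube_axis','scan_point')])
from tgt import *
im=np.load('/tmp/f_scene.npy');G=s['ee_pos']+[0,0,.0274]
c=proj('scene',G-[0,0,.04])-[7,2]
show(im,'scene',G,np.radians(22.9),[None],'f1.png',25,16,c)
o=im[120:270,120:290,::-1];cv2.imwrite('pics/f2.png',cv2.resize(o,None,fx=4,fy=4,interpolation=cv2.INTER_CUBIC))
E
```

```text
t: 16.85
ee_pos: [0.4956, 0.1132, 0.2184]
tool_rot: [3.08, 0.619, -0.001]
ft_force: [-0.4, -0.2, -1.5]
width: 0.0272
[0.49560061 0.11319862 0.21837976] [-0.40998742 -0.24784703 -1.48878673] 0.027213557671519093 -67.27483502547621
[('ball_tube_label', [([216.8, 207.0], 0.58), ([254.8, 302.9], 0.21)]), ('scanner_head', [([161.0, 179.4], 0.73), ([259.7, 301.0], 0.41)]), ('ball_tube_axis', [([220.7, 215.9], 0.57)]), ('scan_point', [([210.8, 210.7], 0.4)])]
[('ball_tube_label', [([304.4, 218.3], 0.16)]), ('scanner_head', [([195.7, 129.6], 0.77)]), ('ball_tube_axis', [([296.2, 167.7], 0.62), ([282.8, 204.8], 0.18)]), ('scan_point', [])]
```

View pics/f1.png

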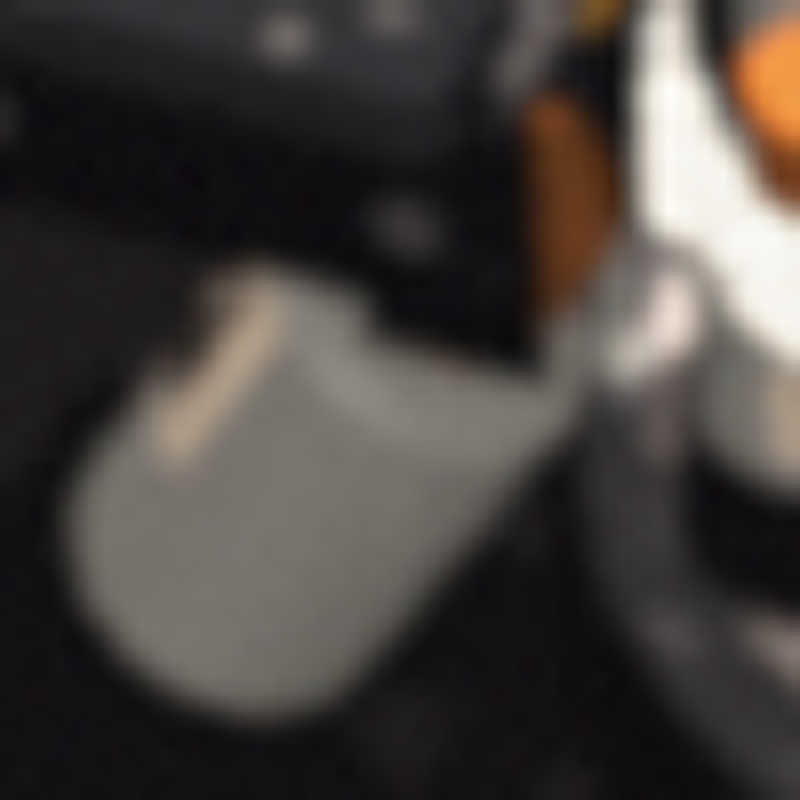

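View pics/f2.png

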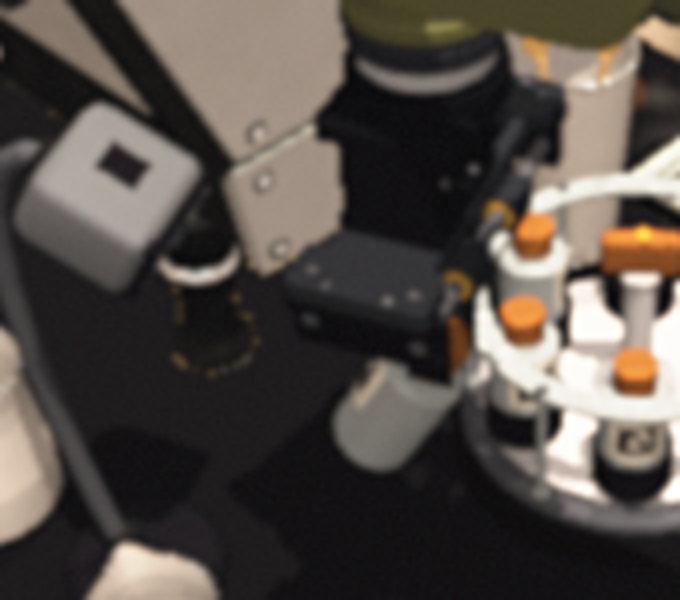

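```bash
cat > fit2.py <<'E'
from fitq import *
import sys
def run2(G,psi,org,sc,obs):
    def res(p):
        foot,n,y,z=model(G+np.array([p[3],p[4],p[5]]),psi,p[0],p[2])
        tr=lambda P:(pts(P)-org+.5)*sc
        R0=tr([foot+.023*(np.cos(t)*n+np.sin(t)*y) for t in A]);R1=tr([foot+.074*z+.023*(np.cos(t)*n+np.sin(t)*y) for t in A])
        lc=[tr([foot+(.052+j*.018)*z+.0235*(np.cos(.766+p[1])*n+np.sin(.766+p[1])*y)])[0] for j in(-1,1)]
        nv=np.array([.791,.612])
        r=[R0[:,0].min()-obs['minx'],R0[:,1].max()-obs['maxy'],(R0@nv).max()-obs['side'],(R1@nv).max()-obs['side'],(R0@[-.707,.707]).max()-obs['diag'],*(lc[0]-obs['l0']),*(.5*(lc[1]-obs['l1']))]
        return np.r_[np.array(r)/8,(p[2]-.0895)/.003,p[3]/.002,p[4]/.002,p[5]/.002]
    r=least_squares(res,[.5,0,.089,0,0,0]);p=r.x
    print('theta %.1f phi %.1f dG %.4f sh %.4f %.4f %.4f'%(np.degrees(p[0]),np.degrees(p[1]),*p[2:]),r.fun.round(2));return p
if __name__=='__main__':
    from tgt import *
    ee=np.array([.4956,.1132,.2184]);G=ee+[0,0,.0274];psi=np.radians(22.7)
    c=proj('scene',G-[0,0,.04])-[7,2];org=np.array([int(c[0])-25,int(c[1])-25])
    obs=dict(minx=68,maxy=718,side=697,diag=(-125+648)*.707,l0=np.array([172,465]),l1=np.array([288,292]))
    p=run2(G,psi,org,16,obs)
    L,n,z=label(G+p[3:6],psi,p[0],p[1],p[2]);e=SP-L
    print('label',L,'SP',SP,'need',e,'n err',np.degrees(np.arccos(n@-sight)),'z',np.degrees(np.arccos(z@Z)),'dist',np.linalg.norm(L-W), 'lab px',proj('scene',L))
    im=np.load('/tmp/f_scene.npy');o=cv2.resize(im[org[1]:org[1]+50,org[0]:org[0]+50,::-1],None,fx=16,fy=16,interpolation=cv2.INTER_CUBIC)[:, :]
    draw(o,'scene',org,16,G+p[3:6],psi,p[0],(0,0,255),p[2]);cv2.imwrite('pics/f3.png',cv2.resize(o,(600,600)))
E
python3 fit2.py
```

```text
theta 27.7 phi 3.9 dG 0.0896 sh 0.0019 0.0008 0.0010 [ 0.47 -0.68  0.04  0.9   0.31 -0.07 -0.66 -0.81  1.67  0.03  0.97  0.39
  0.52]
label [0.53217489 0.13020735 0.22442409] SP [0.53095417 0.13061737 0.225     ] need [-0.00122071  0.00041001  0.00057591] n err 2.5330149773827673 z 2.8760339064507026 dist 0.11950343372336317 lab px [212.51036752 209.75564213]
```

View pics/f3.png

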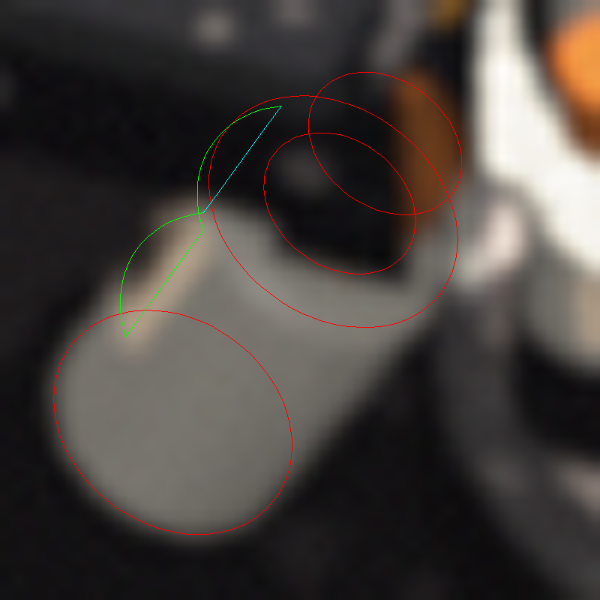

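```bash
python3 - <<'E'
from tgt import *
print('W',proj('scene',W),proj('top',W),'SP',proj('scene',SP))
print(tri({'scene':(161,179.4),'top':(195.7,129.6)}),tri({'scene':(162.6,179.2),'top':(196.8,129.7)}))
for n in('scene','top'):
    robot.capture(n);
    for k in range(1): print(n,[(np.round(d['uv'],1).tolist(),round(d['score'],2)) for d in robot.landmark_of(n,'scanner_head')+robot.landmark_of(n,'scanner')+robot.landmark_of(n,'scan_point')])
E
python3 -m pendant '[[[-0.1,0,0.1,-1,0],[-0.1,0,0.1,-1,0],[-0.1,0,0.1,-1,0],[-0.1,0,0.1,-1,0],[-0.1,0,0.1,-1,0],[-0.1,0,0.1,-1,0],[-0.1,0,0.1,-1,0],[-0.1,0,0.1,-1,0]]]' 55
python3 - <<'E'
from tgt import *
s=robot.state();print(s['ee_pos'],s['width'],s['ft_force'])
im=robot.capture('scene');np.save('/tmp/f_scene2.npy',im)
G=s['ee_pos']+[0,0,.0274];c=proj('scene',G-[0,0,.04])-[7,2]
show(im,'scene',G,0,[None],'f4.png',25,16,c)
t=robot.capture('top');cv2.imwrite('pics/f5.png',cv2.resize(t[80:300,150:420,::-1],None,fx=2.5,fy=2.5))
E
```

```text
W [163.12395567 178.26051607] [197.30672504 129.64014774] SP [212.74741357 209.94474592]
[0.62473859 0.1809246  0.2841321 ] [0.62449072 0.17799056 0.28327056]
scene [([159.3, 180.1], 0.67), ([157.1, 261.5], 0.55)]
top [([197.2, 130.2], 0.8)]
t: 18.42
ee_pos: [0.495, 0.1134, 0.2194]
tool_rot: [-3.085, -0.591, 0.0]
ft_force: [0.3, 0.3, -2.0]
width: 0.0271
[0.49501099 0.1133584  0.21944248] 0.02709612267097124 [ 0.284634    0.30243366 -1.95591717]
```

View pics/f4.png

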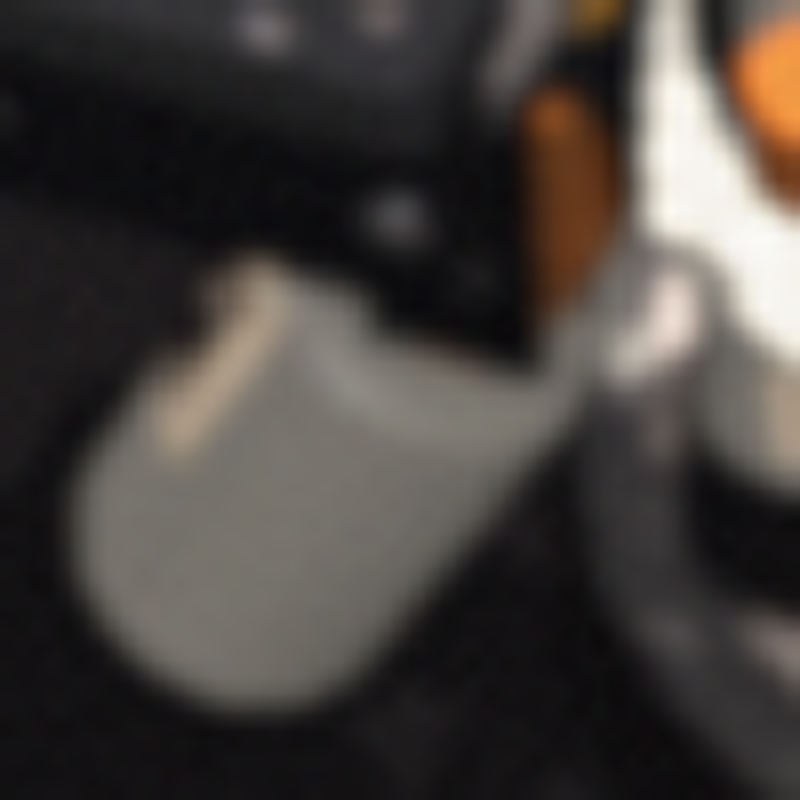

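View pics/f5.png

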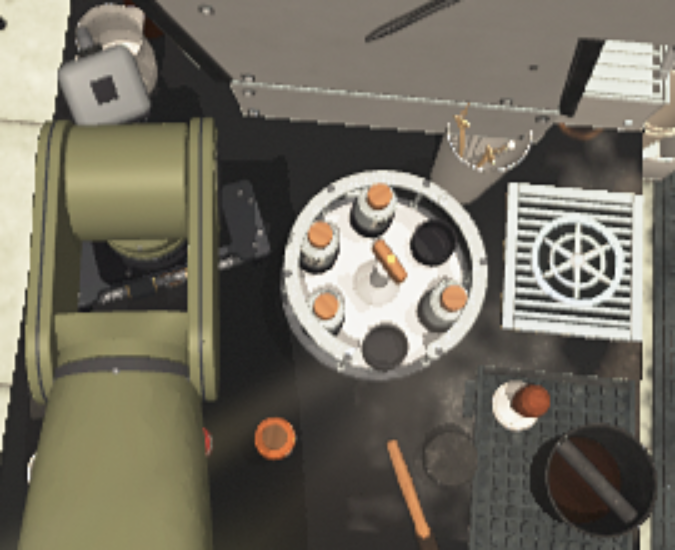

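Run:
```python
from rig import robot
s=robot.state();print(s['t'],s['ee_pos'],s['width'],abs(s['dq']).max());print(robot.hand_in())
```

```text
18.5167 [0.49498111 0.1133655  0.21943096] 0.02704788499087176 0.002115573830338675
the job is handed in; nothing more can be done
None
```

I turned the carousel one click by its knob, which brought the decaf tube to the rail opening. I lifted the tube out there by its cap and handed in with it held still at the scanner, at 18.5 s of the 51 s allowed.

- **Tilt:** the moves could not tilt the gripper. I loosened the grip to 8 N, pressed the lower part of the tube against the outside of the fixed rail, and let it pivot about 28–29° in the jaws. I then tightened to 50 N, and to 55 N at the end.
- **Fit at the scanner:** one image fit, made before a last 1 mm and 1° correction, put the label about 1–2 mm from the scan point. It was 119.5 mm from the window, about 2.5° off square, with the tube's lean about 3° off. I estimated the scanner's own pose from the pictures to within a few millimetres and about 2°.
- **At hand-in:** jaw width 27 mm and joint speeds near zero. In about 1.5 s of holding, the pictures showed no slip. The other four tubes were in their cups and the cup at the opening was empty. I never brought the arm or tube against the scanner.

**What disagreed or failed:**
- **Missed first grasp:** the fingertips turned out to be about 20 mm higher than the reported tool position. My first grasp only pinched the top of the ball and nudged the drum slightly. It clicked back when I released, and I gripped again lower down.
- **Label position:** the network's label point in the scene picture was about 5 pixels from my fit. I went with the fit because it matched the tube's outline.

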